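# Cull rocking cover panels on the granite plate

### The arm

A 7-joint arm with a two-finger parallel gripper is mounted at the origin on the work surface. World frame = base frame: x ahead of the robot, y to its left, z up, the work surface at z = 0. Lengths are in m, angles in rad, forces in N, time in s.
With the tool pointing down it reaches from about 0.425 to 0.925 m from the base axis. Payload 6.8 kg.
Tool frame: the origin (TCP) lies between the finger pads; the fingertips stand 11 mm ahead of it and the grasp point (between the pads) lies 8 mm behind it; z points along the fingers, y is the direction in which the jaws open and shut (so a half turn about z gives the same grasp; the last joint's range is limited). The gripper opens to 85 mm and grips with 20 to 120 N. Pads are 22 mm wide; open, the fingers measure 114 mm over their backs; the gripper's body (76 mm by 85 mm) begins 54 mm behind the grasp point. The pads swing forward as they close: fully open they stand 13 mm farther back than shut.
Start: joints at [1.181, 0.477, 0.022, 1.555, -0.011, 1.109, -0.083], TCP at [0.188, -0.648, 0.242] pointing down, gripper open.
Joint ranges: [-2.96, 2.96], [-0.34, 2.1], [-1.41, 1.46], [0.24, 2.44], [-1.37, 4.51], [0.17, 1.92], [-2.96, 2.96]. Speed limits (rad/s): [2.39, 2.39, 3.14, 3.14, 3.14, 3.14, 3.14].

### API

Orientations are given as a unit quaternion [x, y, z, w].
In Python, from cell import robot gives the robot as it stands.
- The arm moves only by the tool carry_out, never from a script. Its argument "rows" is a list of rows, each a list of 5 numbers: the shift along the world's x, y, z scaled (see below), then the turn about the world's z scaled (see below), then the opening, from 0 (shut) to 1 (fully open). A call has 1 to 8 rows; each row shifts and turns the commanded pose from where the row before left it; what a row does not reach is not made up. The controller multiplies each number of a shift by 100 mm and each number of a turn by 180 degrees. A row lasts 1/12 s, in which the tool goes at most 41.7 mm and 7.16 degrees, less where a joint would pass 70% of its speed; a pose out of reach is approached as far as the arm can. A call with a number of a shift or a turn outside -1 to 1 is refused whole. A call with a gripper value outside its range is refused whole. The fingers move at their own pace and stop on an object; "squeeze" is the grip in N (left out, the last holds). Time passes only in rows, so rows that do not move let the fingers close. It gives the time, the measured TCP pose, the force and the opening at its end, in the units of the state.
- robot.read_state(): the state, without advancing time (a new reading comes with each control period).
- robot.grab_frame(name): name is "scene" or "top" or "wrist"; returns a dict with "img" (420x560x3 uint8, red, green, blue), "z_map" (420x560 float32, m along the optical axis (not along the pixel's ray), 0 where there is no reading), "intrinsics" (3x3 intrinsics, pixels), "R" (3x3) and "t" (3): a world point X has camera coordinates R X + t. Camera axes: x right, y down, z forward; pixel columns grow to the right and rows downward; lengths in m; the calibration is good to about 2 mm. A picture is of the moment at which its call begins.
- robot.hand_in(): hands the job in, once; it reports no verdict.
The state is a dict: "t": time; "qpos": joint angles; "qd": joint speeds; "effort": joint torques, N m; "eef_pos": TCP position; "eef_rot": TCP orientation; "wrist_force": force on the tool from outside, world axes, zero at the start; "moment": the same for the moment, N m; "finger_gap": finger opening in m.
Only numpy, scipy, OpenCV 4.12 (cv2) and the standard library are available. Lean on these libraries where they do the work, as an engineer would, in place of code of your own. Each camera call takes 0.05 s, during which the arm holds its last target. There are 200 camera calls.

### The job

Stand the steel straightedge that is on the black granite plate on the cork pad, then check the two or three cover panels in the grey tote in build order - blue rib, then green rib, then black rib if there is one: lift the panel out, lay it on the granite, let go, and with the closed fingertips press its white-dotted corner and then its yellow-dotted corner down against the plate. Lay every panel that lies flat on the floor of the white tray and every panel that rocks on the floor of the red tray, side by side and not stacked; at the end stand the straightedge back on the bare granite. Leave the screwdriver, the bottle and the red cap alone.

Things in the scene. Friction and masses are not known exactly. Their poses are not given: they have to be found in the camera images.
- blue_1: Panel with a blue rib; blue_1 or blue_2 is there, never both. Dark red plate 104 x 70 x 5 mm (z 7 to 12) on 4 round feet at x +-44, y +-28; 0.18 to 0.29 kg. Origin: centre, in the plane of the feet; x along the length, z up. Rib on the middle, 16 mm (x) by 50 mm (y), z 12 to 52: grasp across its 16 mm. White dot on the corner x +42, y +26; yellow dot on the corner x -42, y -26.
- blue_2: Panel with a blue rib; blue_1 or blue_2 is there, never both. Dark red plate 104 x 70 x 5 mm (z 7 to 12) on 4 round feet at x +-44, y +-28; 0.18 to 0.29 kg. Origin: centre, in the plane of the feet; x along the length, z up. Rib on the middle, 16 mm (x) by 50 mm (y), z 12 to 52: grasp across its 16 mm. White dot on the corner x +42, y +26; yellow dot on the corner x -42, y -26.
- green_1: Panel with a green rib; green_1 or green_2 is there, never both. Dark red plate 104 x 70 x 5 mm (z 7 to 12) on 4 round feet at x +-44, y +-28; 0.18 to 0.29 kg. Origin: centre, in the plane of the feet; x along the length, z up. Rib on the middle, 16 mm (x) by 50 mm (y), z 12 to 52: grasp across its 16 mm. White dot on the corner x +42, y +26; yellow dot on the corner x -42, y -26.
- green_2: Panel with a green rib; green_1 or green_2 is there, never both. Dark red plate 104 x 70 x 5 mm (z 7 to 12) on 4 round feet at x +-44, y +-28; 0.18 to 0.29 kg. Origin: centre, in the plane of the feet; x along the length, z up. Rib on the middle, 16 mm (x) by 50 mm (y), z 12 to 52: grasp across its 16 mm. White dot on the corner x +42, y +26; yellow dot on the corner x -42, y -26.
- black_1: Panel with a black rib; black_1 or black_2 is there, or neither. Dark red plate 104 x 70 x 5 mm (z 7 to 12) on 4 round feet at x +-44, y +-28; 0.18 to 0.29 kg. Origin: centre, in the plane of the feet; x along the length, z up. Rib on the middle, 16 mm (x) by 50 mm (y), z 12 to 52: grasp across its 16 mm. White dot on the corner x +42, y +26; yellow dot on the corner x -42, y -26.
- black_2: Panel with a black rib; black_1 or black_2 is there, or neither. Dark red plate 104 x 70 x 5 mm (z 7 to 12) on 4 round feet at x +-44, y +-28; 0.18 to 0.29 kg. Origin: centre, in the plane of the feet; x along the length, z up. Rib on the middle, 16 mm (x) by 50 mm (y), z 12 to 52: grasp across its 16 mm. White dot on the corner x +42, y +26; yellow dot on the corner x -42, y -26.
- tote: Fixed grey open tote 262 x 258 mm (x by y), 40 mm high, walls and floor 5 mm thick; origin: centre of its underside. The panels lie side by side in it, feet on its floor, long side roughly along the tote's y, either end first. Of each colour's two panels one is flat and one warped; which is not told.
- granite_top (a point): Centre of the top of the fixed black granite plate, 200 x 200 mm, 30 mm high. A flat panel lies on it on four feet. A warped panel's dotted corners are bent up, their feet 4 mm above the plane of the other two: it rests on the undotted feet and one dotted foot, the other 8 mm up (tilt about 0.08 rad). Under 1 N on the raised corner tips it to the other side.
- pass_tray_in (a point): Centre of the inner floor (4 mm above the bench) of the fixed white tray: 262 x 130 mm outside (x by y), walls 4 mm thick, rim 16 mm above the bench. Holds three panels side by side along its x, each with its long side along the tray's y, 82 mm apart.
- reject_tray_in (a point): The same for the fixed red tray, of the same size. The red and the white tray may stand either way round.
- straightedge: Steel straightedge, a bar 24 mm wide (x), 120 mm long (y), 50 mm high, 0.35 kg, standing on the granite at the start; origin: centre of its underside, z up. Grasp across its 24 mm.
- pad_top (a point): Centre of the top of the fixed cork pad, 50 mm (x) by 150 mm (y), 6 mm thick, on the bench beyond the granite. The straightedge stands on it, lengthwise along y.
- driver: Bystander: screwdriver lying on the bench. Leave it alone.
- wipe_bottle: Bystander: white plastic bottle, 60 mm in diameter, 130 mm high, origin under its centre. Leave it alone.
- cap: Bystander: red stepped connector cap, 70 x 50 x 40 mm, not always there. Leave it alone.
Not all that is in view belongs to the job. What is shaped like the blue_2 but orange is not meant. There is more than one size of the straightedge; the job needs the larger.

How it is judged:
By the outcome, as a careful person would: the job done as asked, in the order asked, and still so for the second after the job is handed in, with the robot touching nothing.
Of blue_1, blue_2 only 1 to 1 are there at a start; the rules pass over those that are not, and their reading is None.
Of green_1, green_2 only 1 to 1 are there at a start; the rules pass over those that are not, and their reading is None.
Of black_1, black_2, cap only 1 to 1 are there at a start; the rules pass over those that are not, and their reading is None.
At some moment in a run one of blue_1, blue_2, green_1, green_2, black_1, black_2 may be knocked a few centimetres aside while the robot is not near it.
It also fails if it takes over 210 s, if anything falls off the work surface, if the arm or the gripper's body presses on something with over 40 N, if the wrist force passes 120 N, or if a joint passes its speed limit or range.

## Working session

There is one attempt and no reset: what is moved stays moved. The work goes in short steps, Python scripts to look and compute and a tool call to move; the robot and the scene stay as the last step left them, time stands still between calls to the robot, and variables do not carry over. Pictures are saved under pics/ and viewed, about 12 in all and at most 16, crops included, and the job is handed in when it is done.

Besides the shell and the picture viewer there is one more tool, called as name(argument=value, ...), one argument or row to a line, values as JSON. carry_out: Moves the arm, as the interface text tells. Shifts and turns lie within -1 to 1; 1 stands for 100 mm of shift or 180 degrees of turn. Its arguments: {"type":"object","properties":{"rows":{"type":"array"},"squeeze":{"type":"number"}},"required":["rows"]}

```bash
ls; mkdir -p pics; cat > h.py <<'E'
import numpy as np,cv2
from cell import robot
def snap(n,f=None):
    d=robot.grab_frame(n)
    if f: cv2.imwrite('pics/'+f,d['img'][:,:,::-1]); np.savez('pics/'+f+'.npz',**d)
    return d
def world(d):
    K=d['intrinsics'];z=d['z_map'];v,u=np.mgrid[:z.shape[0],:z.shape[1]]
    c=np.stack([(u-K[0,2])/K[0,0]*z,(v-K[1,2])/K[1,1]*z,z],-1)
    return (c-d['t'])@d['R']
def ray(d,u,v,h):
    K=d['intrinsics'];r=d['R'].T@np.array([(u-K[0,2])/K[0,0],(v-K[1,2])/K[1,1],1]);c=-d['R'].T@d['t']
    return c+r*(h-c[2])/r[2]
E
python3 - <<'E'
from h import *
s=robot.read_state();print({k:np.round(v,3) for k,v in s.items()})
a=snap('top','top0.png');b=snap('scene','scene0.png')
for d in(a,b):print(np.round(-d['R'].T@d['t'],3),np.round(d['R'],2).tolist(),d['intrinsics'][0])
E
```

```text
pics
{'t': np.float64(0.0), 'qpos': array([ 1.181,  0.478,  0.022,  1.556, -0.012,  1.109, -0.083]), 'qd': array([ 0.002,  0.   ,  0.002,  0.001, -0.   , -0.   , -0.   ]), 'effort': array([-0.0000e+00, -5.9645e+01,  1.6080e+00, -2.8120e+01,  1.2000e-02,
        9.0000e-03,  0.0000e+00]), 'eef_pos': array([ 0.187, -0.648,  0.241]), 'eef_rot': array([ 0.99 ,  0.14 , -0.   , -0.001]), 'wrist_force': array([ 0.572, -0.471, -0.182]), 'moment': array([-0.022, -0.03 ,  0.008]), 'finger_gap': np.float64(0.085)}
[0.33  0.091 1.157] [[-0.07, -1.0, 0.0], [-0.98, 0.07, -0.2], [0.2, -0.02, -0.98]] [436.42871191   0.         276.10911526]
[ 1.065 -0.628  0.888] [[0.82, 0.57, 0.0], [0.39, -0.56, -0.73], [-0.42, 0.6, -0.68]] [435.6638544   0.        269.2691715]
```

View pics/top0.png

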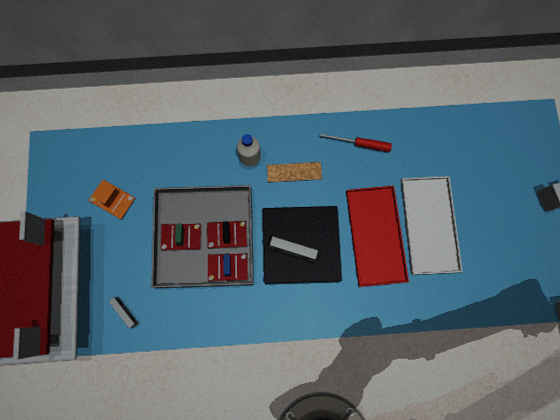

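View pics/scene0.png

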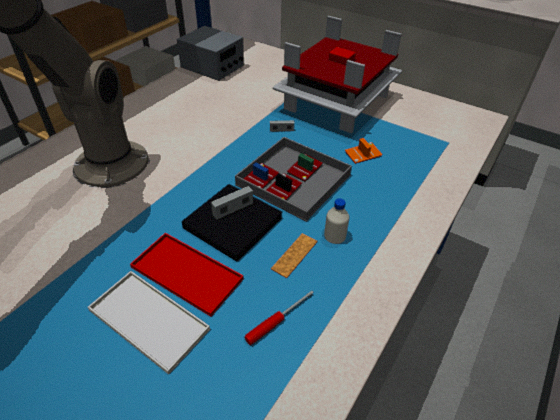

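Top view: tote (203,237) holds green (180,236), black (228,234) and blue (228,266). The large bar is on the granite at (293,247). A smaller bar at (122,312) and an orange panel lookalike at (112,199) are decoys. The pad is at (295,172), red tray (377,236), white tray (432,225).

```bash
cat >> h.py <<'E'
def rects(d,zl,zh,box,amin,mask=None):
    """min-area rects (world xy) of cloud points with z in [zl,zh] and xy in box"""
    W=world(d);m=(d['z_map']>0)&(W[...,2]>zl)&(W[...,2]<zh)&(W[...,0]>box[0])&(W[...,0]<box[1])&(W[...,1]>box[2])&(W[...,1]<box[3])
    if mask is not None:m&=mask
    n,l,st,_=cv2.connectedComponentsWithStats(m.astype(np.uint8),connectivity=4);o=[]
    for i in range(1,n):
        if st[i,4]<amin: continue
        P=W[l==i];(c,s,a)=cv2.minAreaRect((P[:,:2]*1000).astype(np.float32))
        R=np.array([np.cos(np.radians(a)),np.sin(np.radians(a))])
        if s[1]>s[0]: a+=90;s=s[::-1]
        a=(a+90)%180-90
        o.append((np.round(c,1).tolist(),np.round(s,1).tolist(),round(a,1),round(float(np.median(P[:,2]))*1000,1),st[i,4],d['img'][l==i].mean(0).astype(int).tolist()))
    return o
def load(f): return dict(np.load('pics/'+f+'.npz'))
E
python3 - <<'E'
from h import *
d=load('top0.png');im=d['img'];hsv=cv2.cvtColor(im,cv2.COLOR_RGB2HSV)
for nm,zl,zh,box in [('ribs/bar',.045,.095,(.3,.75,-.2,.45)),('bench',.012,.022,(.3,.75,-.6,.0)),('granite',.022,.036,(.3,.7,-.12,.15)),('plate',.012,.024,(.3,.7,.08,.36)),('wall',.03,.043,(.3,.7,.05,.4))]:
    print(nm,*rects(d,zl,zh,box,12),sep='\n ')
H,S,V=cv2.split(hsv)
for nm,m,z in [('red',((H<6)|(H>174))&(S>180)&(V>90),(-.02,.03)),('white',(S<50)&(V>120),(-.02,.03)),('cork',(H>8)&(H<25)&(S>90)&(V>80),(-.01,.02))]:
    print(nm,*rects(d,*z,(.25,.85,-.6,.05),150,m),sep='\n ')
c=cv2.resize(im[180:330,100:350],None,fx=3.2,fy=3.2,interpolation=cv2.INTER_CUBIC)
cv2.imwrite('pics/crop0.png',c[:,:,::-1])
E
```

```text
ribs/bar
 ([735.3, 132.3], [56.2, 29.1], -89.8, 80.5, np.int32(231), [95, 95, 89])
 ([537.0, 202.9], [50.5, 15.6], -2.0, 54.2, np.int32(125), [10, 8, 10])
 ([538.1, 325.4], [49.2, 16.6], -1.0, 55.0, np.int32(130), [31, 60, 44])
 ([477.4, 33.9], [119.8, 24.9], 68.6, 77.8, np.int32(534), [113, 119, 118])
 ([449.6, 204.5], [49.0, 15.0], -2.2, 55.2, np.int32(127), [23, 48, 89])
bench
 ([745.9, -226.9], [44.2, 9.4], 73.1, 18.3, np.int32(42), [80, 12, 12])
 ([640.6, -405.7], [26.5, 6.3], 2.1, 14.9, np.int32(17), [117, 131, 139])
 ([652.1, -363.2], [32.7, 4.2], 85.1, 14.5, np.int32(21), [121, 124, 122])
 ([652.5, -311.2], [28.6, 4.5], 87.2, 14.7, np.int32(17), [112, 112, 109])
 ([622.3, -252.6], [28.9, 5.1], 5.9, 14.1, np.int32(18), [106, 46, 53])
 ([633.9, -213.4], [21.4, 4.0], 85.0, 14.0, np.int32(13), [102, 16, 14])
 ([590.3, -405.3], [59.4, 5.0], -2.2, 14.1, np.int32(32), [122, 131, 136])
 ([631.5, -142.8], [35.4, 6.5], -86.0, 14.3, np.int32(20), [117, 22, 19])
 ([601.8, -279.6], [36.1, 4.1], -2.7, 14.7, np.int32(20), [149, 151, 152])
 ([602.4, -127.2], [34.0, 4.6], 0.5, 14.9, np.int32(
[... 1789 characters left out ...]
8, 29])
 ([533.7, 205.7], [103.5, 69.9], 89.4, 15.7, np.int32(744), [91, 30, 31])
 ([535.4, 318.2], [87.3, 68.5], 86.3, 15.5, np.int32(529), [90, 33, 33])
 ([447.2, 207.5], [103.0, 68.6], 86.4, 15.9, np.int32(743), [96, 33, 34])
 ([475.2, 162.1], [12.8, 7.2], 59.6, 14.3, np.int32(14), [105, 92, 94])
wall
 ([533.0, 267.2], [262.8, 258.8], -2.0, 37.6, np.int32(872), [67, 68, 69])
red
 ([759.3, -210.3], [96.6, 19.6], 73.4, 22.2, np.int32(226), [125, 21, 19])
 ([504.4, -190.7], [257.6, 127.5], 1.9, 2.4, np.int32(4302), [140, 27, 24])
white
 ([526.7, -341.1], [265.3, 129.1], -1.0, 2.4, np.int32(4160), [155, 157, 158])
cork
 ([698.0, -5.7], [110.6, 49.7], -90.0, 4.1, np.int32(666), [136, 101, 62])
```

View pics/crop0.png

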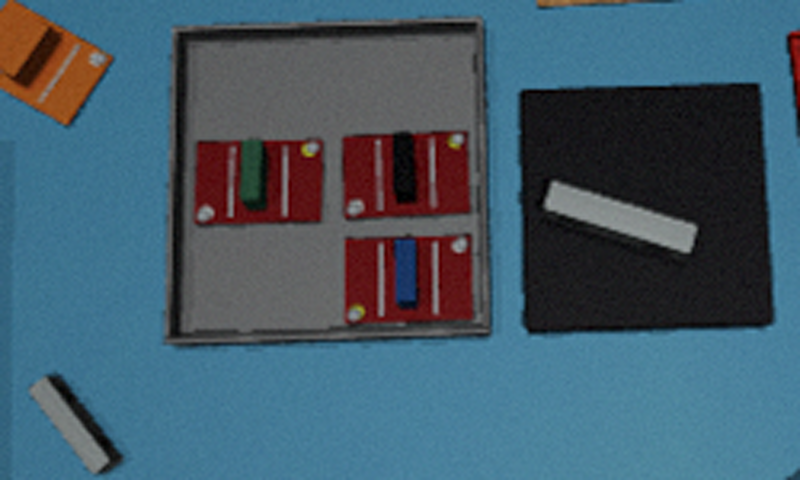

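The enlarged crop confirms three panels in the tote. Blue is lower right, with white dot at (460,245) and yellow at (356,312). Green and black have white lower left and yellow upper right. The bar on the granite is 120x25 mm, so it is the larger one. Moving toward it now.

carry_out(
  rows=[
    [0.31,0.25,0,0.03,1],
    [0.31,0.25,0,0.03,1],
    [0.31,0.25,0,0.03,1],
    [0.31,0.25,0,0.03,1],
    [0.31,0.25,0,0.03,1],
    [0.31,0.25,0,0.03,1],
    [0.31,0.25,0,0.03,1],
    [0.31,0.25,0,0.03,1],
  ],
)

```text
t: 0.77
eef_pos: [0.4367, -0.4468, 0.242]
eef_rot: [0.868, 0.497, -0.0, -0.0]
wrist_force: [0.8, -1.0, 0.4]
finger_gap: 0.0855
```

carry_out(
  rows=[
    [0.31,0.25,0,0.03,1],
    [0.1,0.36,0,0.02,1],
    [0,0.38,0,0,1],
    [0,0.38,0,0,1],
    [0,0.38,0,0,1],
    [0,0.38,0,0,1],
    [0,0.38,0,0,1],
    [0,0.38,0,0,1],
  ],
)

```text
t: 1.43
eef_pos: [0.4761, -0.1576, 0.2421]
eef_rot: [0.827, 0.562, -0.0, -0.0]
wrist_force: [0.5, 0.2, -0.3]
finger_gap: 0.0855
```

```bash
cat >> h.py <<'E'
def st():
    s=robot.read_state();x,y,z,w=s['eef_rot'];jy=np.degrees(np.arctan2(1-2*(x*x+z*z),2*(x*y-z*w)))
    jy=(jy+90)%180-90
    print('t%.1f'%s['t'],'tcp',np.round(s['eef_pos']*1000,1),'jaw',round(jy,1),'F',np.round(s['wrist_force'],1),'gap %.1f'%(s['finger_gap']*1000),'q',np.round(s['qpos'],2));return s
E
python3 - <<'E'
from h import *
st()
d=load('top0.png');H,S,V=cv2.split(cv2.cvtColor(d['img'],cv2.COLOR_RGB2HSV))
print(rects(d,-.01,.02,(.6,.8,-.2,.2),150,(H>8)&(H<25)&(S>90)&(V>80)))
E
```

```text
t1.4 tcp [ 476.1 -157.6  242.1] jaw -21.7 F [ 0.5  0.2 -0.3] gap 85.5 q [ 0.55  0.22 -0.4   1.94  0.1   1.   -0.28]
[([698.0, 12.7], [147.5, 49.7], -90.0, 4.1, np.int32(888), [137, 101, 62])]
```

carry_out(
  rows=[
    [0,0.38,0,0,1],
    [0,0.38,0,0,1],
    [0,0.38,0,0,1],
    [0,0.38,0,0,1],
    [0,0.38,-0.3,0,1],
    [0,0,-0.2,0,1],
    [0,0,0,0,1],
    [0,0,0,0,1],
  ],
)

```text
t: 2.1
eef_pos: [0.4758, 0.0248, 0.1958]
eef_rot: [0.827, 0.562, -0.001, -0.001]
wrist_force: [0.3, -0.8, 0.8]
finger_gap: 0.0852
```

```bash
python3 - <<'E'
from h import *
st()
d=snap('wrist','w1.png')
print(rects(d,.05,.1,(.35,.65,-.1,.15),100)); print(np.round(-d['R'].T@d['t'],3))
E
```

```text
t2.1 tcp [475.8  24.8 195.8] jaw -21.6 F [ 0.3 -0.8  0.8] gap 85.2 q [ 0.27  0.25 -0.52  2.03  0.16  0.9  -0.71]
[([479.0, 36.4], [118.7, 24.0], 68.6, 80.5, np.int32(3609), [135, 139, 137])]
[0.502 0.089 0.328]
```

View pics/w1.png

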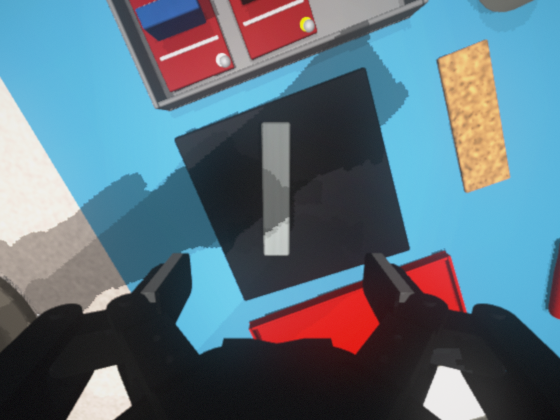

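The wrist view shows the bar centred at (276,190), with the granite bare around it. The rectangle it measures is 118.7x24 mm.

carry_out(
  rows=[
    [0.02,0.1,-0.25,0,1],
    [0,0,-0.35,0,1],
    [0,0,-0.35,0,1],
    [0,0,-0.3,0,1],
    [0,0,-0.14,0,1],
    [0,0,0,0,1],
    [0,0,0,0,0],
    [0,0,0,0,0],
  ],
  squeeze=60,
)

```text
t: 2.82
eef_pos: [0.4803, 0.0347, 0.0591]
eef_rot: [0.828, 0.561, 0.001, 0.001]
wrist_force: [0.2, -0.2, 0.1]
finger_gap: 0.0639
```

carry_out(
  rows=[
    [0,0,0,0,0],
    [0,0,0,0,0],
    [0,0,0,0,0],
    [0,0,0,0,0],
    [0,0,0,0,0],
    [0,0,0,0,0],
    [0,0,0,0,0],
    [0,0,0,0,0],
  ],
  squeeze=60,
)

```text
t: 3.48
eef_pos: [0.4796, 0.0352, 0.0586]
eef_rot: [0.827, 0.562, 0.001, 0.001]
wrist_force: [-0.8, -0.9, 6.7]
finger_gap: 0.0235
```

carry_out(
  rows=[
    [0,0,0.3,0,0],
    [0,0,0.35,0,0],
    [0.25,0,0.2,0.015,0],
    [0.35,-0.04,0,0.02,0],
    [0.35,-0.04,0,0.02,0],
    [0.35,-0.04,0,0.02,0],
    [0.35,-0.04,0,0.02,0],
    [0.35,-0.04,0,0.02,0],
  ],
)

```text
t: 4.15
eef_pos: [0.6796, 0.0145, 0.1421]
eef_rot: [0.712, 0.702, -0.001, -0.0]
wrist_force: [-0.2, 1.0, -2.9]
finger_gap: 0.0234
```

carry_out(
  rows=[
    [0.19,0,0,0.004,0],
    [0,0,-0.2,0,0],
    [0,0,-0.2,0,0],
    [0,0,0,0,0],
    [0,0,0,0,0],
    [0,0,0,0,0],
    [0,0,0,0,0],
  ],
)

```text
t: 4.73
eef_pos: [0.6984, 0.0155, 0.1041]
eef_rot: [0.709, 0.706, 0.001, 0.001]
wrist_force: [1.1, -0.1, -2.8]
finger_gap: 0.0232
```

```bash
python3 - <<'E'
from h import *
st()
d=snap('top')
print(rects(d,.05,.16,(.6,.78,-.09,.1),50,d['img'].min(2)>80)); 
E
```

```text
t4.7 tcp [698.4  15.5 104.1] jaw -0.2 F [ 1.1 -0.1 -2.8] gap 23.2 q [ 0.22  0.7  -0.5   1.57  0.39  0.96 -0.41]
[([697.6, -30.4], [27.5, 24.0], 88.2, 123.3, np.int32(83), [135, 142, 142])]
```

carry_out(
  rows=[
    [0,-0.01,-0.25,0,0],
    [0,0,-0.2,0,0],
    [0,0,-0.12,0,0],
    [0,0,-0.07,0,0],
    [0,0,0,0,0],
    [0,0,-0.02,0,0],
    [0,0,-0.01,0,0],
    [0,0,0,0,0],
  ],
)

```text
t: 5.45
eef_pos: [0.6984, 0.0144, 0.0365]
eef_rot: [0.709, 0.706, 0.001, 0.001]
wrist_force: [0.6, 0.5, -2.6]
finger_gap: 0.0232
```

carry_out(
  rows=[
    [0,0,-0.01,0,0],
    [0,0,-0.01,0,0],
    [0,0,0,0,0],
    [0,0,0,0,0],
  ],
)

```text
t: 5.78
eef_pos: [0.6984, 0.0144, 0.0348]
eef_rot: [0.709, 0.706, 0.001, 0.001]
wrist_force: [-1.3, -0.6, 5.5]
finger_gap: 0.0233
```

carry_out(
  rows=[
    [0,0,0,0,0.6],
    [0,0,0,0,0.6],
    [0,0,0,0,0.6],
    [0,0,0,0,0.6],
    [0,0,0.15,0,0.6],
    [0,0,0.35,0,0.6],
    [0,0,0.4,0,0.6],
    [0,0,0.4,0,0.6],
  ],
)

```text
t: 6.45
eef_pos: [0.6972, 0.0145, 0.1654]
eef_rot: [0.708, 0.706, -0.0, -0.0]
wrist_force: [1.3, -0.0, 0.2]
finger_gap: 0.0511
```

carry_out(
  rows=[
    [-0.2,0.15,0.2,0.037,0.6],
    [-0.2,0.15,0,0.037,0.6],
    [-0.2,0.15,0,0.037,0.6],
    [-0.2,0.15,0,0.037,0.6],
    [-0.2,0.15,0,0.037,0.6],
    [-0.2,0.15,0,0.037,0.6],
    [-0.2,0.15,0,0.037,0.6],
    [-0.2,0.15,0,0.037,0.6],
  ],
)

```text
t: 7.12
eef_pos: [0.5368, 0.135, 0.1846]
eef_rot: [0.314, 0.949, -0.0, 0.001]
wrist_force: [0.4, 0.3, 0.7]
finger_gap: 0.0513
```

carry_out(
  rows=[
    [-0.2,0.15,0,0.037,0.6],
    [-0.2,0.15,0,0.037,0.6],
    [-0.2,0.15,0,0.037,0.6],
    [-0.2,0.15,0,0.037,0.6],
    [-0.1,0.1,0,0.037,0.6],
    [0,0,0,0,0.6],
    [0,0,0,0,0.6],
    [0,0,0,0,0.6],
  ],
)

```text
t: 7.78
eef_pos: [0.4486, 0.2037, 0.184]
eef_rot: [0.034, 0.999, -0.0, 0.001]
wrist_force: [0.3, -0.2, -1.0]
finger_gap: 0.0513
```

```bash
cat >> h.py <<'E'
def survey(f=None):
    """wrist cam: ribs (tall blobs) and red plates around"""
    d=snap('wrist',f);W=world(d);H,S,V=cv2.split(cv2.cvtColor(d['img'],cv2.COLOR_RGB2HSV))
    return d,W,H,S,V
E
python3 - <<'E'
from h import *
st()
d,W,H,S,V=survey('w2.png')
print(*rects(d,.047,.062,(.36,.65,.14,.4),80),sep='\n')
red=((H<8)|(H>170))&(S>120)
print(*rects(d,.008,.025,(.36,.65,.14,.4),300,red),sep='\n')
t=snap('top')
print('top',*rects(t,.045,.095,(.3,.78,-.2,.45),12),sep='\n')
E
```

```text
t7.8 tcp [448.6 203.7 184. ] jaw 86.2 F [ 0.3 -0.2 -1. ] gap 51.3 q [ 0.28  0.42 -1.01  1.99  0.44  0.96  0.55]
([450.4, 207.0], [50.6, 16.0], -3.6, 57.2, np.int32(911), [73, 101, 161])
([535.6, 327.3], [43.6, 16.7], -2.1, 57.0, np.int32(750), [84, 130, 101])
([536.7, 205.6], [50.4, 16.3], -0.6, 57.0, np.int32(747), [57, 47, 48])
([448.6, 209.5], [102.6, 69.1], 88.4, 17.7, np.int32(4290), [177, 56, 65])
([536.5, 329.3], [104.0, 69.2], 87.6, 18.2, np.int32(2742), [175, 51, 56])
([534.6, 207.1], [101.5, 69.6], 89.3, 17.5, np.int32(3248), [143, 44, 47])
top
([746.8, 131.4], [59.5, 50.7], -81.5, 82.3, np.int32(292), [102, 104, 98])
([696.5, 12.3], [119.2, 25.9], -90.0, 54.0, np.int32(428), [115, 121, 120])
```

View pics/w2.png

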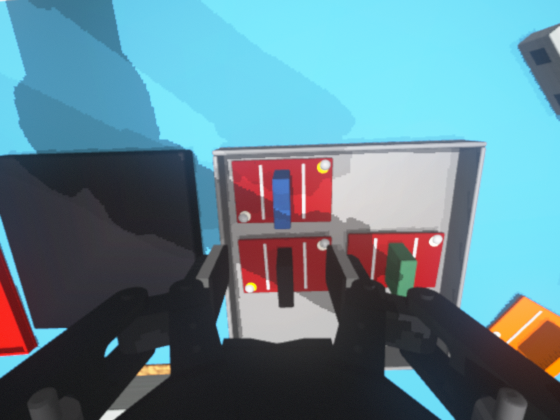

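The wrist view shows blue at (282,195) with white dot (245,216) and yellow (323,166), black at (286,270), green at (400,265). The granite is bare. Grasping blue.

carry_out(
  rows=[
    [0.01,0.04,-0.3,0,0.6],
    [0,0,-0.35,0,0.6],
    [0,0,-0.35,0,0.6],
    [0,0,-0.3,0,0.6],
    [0,0,-0.17,0,0.6],
    [0,0,0,0,0.6],
    [0,0,0,0,0],
    [0,0,0,0,0],
  ],
  squeeze=40,
)

```text
t: 8.55
eef_pos: [0.4497, 0.2087, 0.0376]
eef_rot: [0.032, 0.999, 0.0, 0.001]
wrist_force: [0.1, 0.9, 1.3]
finger_gap: 0.028
```

carry_out(
  rows=[
    [0,0,0,0,0],
    [0,0,0,0,0],
    [0,0,0,0,0],
    [0,0,0,0,0],
    [0,0,0,0,0],
  ],
)

```text
t: 8.97
eef_pos: [0.4503, 0.2094, 0.0386]
eef_rot: [0.032, 0.999, 0.001, 0.002]
wrist_force: [-0.9, -0.8, 6.2]
finger_gap: 0.015
```

carry_out(
  rows=[
    [0,0,0.2,0,0],
    [0,0,0.35,0,0],
    [0,0,0.35,0,0],
    [0.07,-0.33,0.1,0,0],
    [0.07,-0.33,0,0,0],
    [0.07,-0.33,0,0,0],
    [0.07,-0.33,0,0,0],
    [0.07,-0.33,0,0,0],
  ],
)

```text
t: 9.63
eef_pos: [0.4841, 0.0414, 0.1378]
eef_rot: [0.032, 0.999, -0.0, 0.001]
wrist_force: [1.2, 0.7, -1.8]
finger_gap: 0.0155
```

carry_out(
  rows=[
    [0.07,-0.33,0,0,0],
    [0.02,0,-0.2,0,0],
    [0,0,-0.25,0,0],
    [0,0,-0.15,0,0],
    [0,0,-0.1,0,0],
    [0,0,0,0,0],
    [0,0,0,0,0],
  ],
)

```text
t: 10.22
eef_pos: [0.493, 0.0106, 0.0671]
eef_rot: [0.032, 0.999, 0.0, 0.0]
wrist_force: [0.1, 1.4, -1.1]
finger_gap: 0.0158
```

carry_out(
  rows=[
    [0,0,-0.02,0,0],
    [0,0,-0.01,0,0],
    [0,0,0,0,0],
    [0,0,0,0,0],
  ],
)

```text
t: 10.55
eef_pos: [0.4935, 0.0106, 0.0643]
eef_rot: [0.032, 0.999, 0.0, 0.001]
wrist_force: [-0.8, 0.5, 2.7]
finger_gap: 0.0152
```

carry_out(
  rows=[
    [0,0,0,0,0.6],
    [0,0,0,0,0.6],
    [0,0,0,0,0.6],
    [0,0,0.1,0,0.6],
    [0,0,0.3,0,0.6],
    [0,0,0.4,0,0],
    [0,0,0.3,0,0],
    [0,0,0,0,0],
  ],
)

```text
t: 11.22
eef_pos: [0.496, 0.0117, 0.1795]
eef_rot: [0.032, 0.999, 0.0, 0.004]
wrist_force: [-0.0, 0.7, 0.6]
finger_gap: 0.0152
```

```bash
cat >> h.py <<'E'
def panel(f=None,box=(.38,.6,-.1,.12),base=.03,d=None):
    """panel near base height: plate rect, plane tilt, corner heights, dots"""
    d=d or snap('wrist',f);W=world(d);H,S,V=cv2.split(cv2.cvtColor(d['img'],cv2.COLOR_RGB2HSV))
    b=(W[...,0]>box[0])&(W[...,0]<box[1])&(W[...,1]>box[2])&(W[...,1]<box[3])&(d['z_map']>0)
    print('rib',rects(d,base+.038,base+.062,box,80))
    pl=b&(W[...,2]>base+.004)&(W[...,2]<base+.025)&((H<8)|(H>170))&(S>110)
    R=rects(d,base+.004,base+.025,box,300,((H<8)|(H>170))&(S>110));print('plate',R)
    P=W[pl];c=np.array(R[0][0])/1000
    A=np.c_[P[:,:2]-c,np.ones(len(P))];k=np.linalg.lstsq(A,P[:,2],rcond=None)[0]
    print('plane slopes x,y',np.round(k[:2],4),'h mm',round(k[2]*1000,1))
    for nm,m in [('white',(S<70)&(V>130)),('yellow',(H>20)&(H<36)&(S>110)&(V>110))]:
        m=b&m&(W[...,2]>base+.004)&(W[...,2]<base+.03)
        n,l,s,_=cv2.connectedComponentsWithStats(m.astype(np.uint8))
        for i in range(1,n):
            if s[i,4]>15 and max(s[i,2:4])<30: print(nm,np.round(W[l==i].mean(0)*1000,1),s[i,2:].tolist())
E
python3 - <<'E'
from h import *
st();panel('w3.png')
E
```

```text
t11.2 tcp [496.   11.7 179.5] jaw 86.4 F [-0.   0.7  0.6] gap 15.2 q [ 0.66  0.43 -1.    2.    0.44  0.94  0.95]
rib [([494.5, 8.1], [51.0, 16.5], -3.3, 82.1, np.int32(1195), [46, 65, 104])]
plate [([492.4, 9.8], [104.0, 70.3], 86.3, 42.6, np.int32(5510), [120, 30, 36])]
plane slopes x,y [-0.0663  0.0496] h mm 42.4
white [467.1  55.5  48.9] [11, 11, 101]
white [472.1 -10.9  43. ] [4, 23, 64]
white [516.1 -33.9  40.3] [13, 13, 129]
yellow [471.2  51.2  46.5] [12, 13, 59]
```

View pics/w3.png

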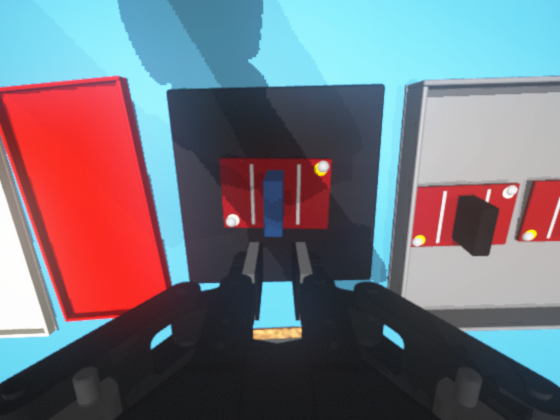

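Wrist view: the blue panel lies on the granite tilted about 0.083 rad. Its yellow corner at (322,168) is raised, and the white corner is at (232,221). Pressing white first, then yellow.

carry_out(
  rows=[
    [0.1,-0.23,-0.3,0,0],
    [0.1,-0.22,-0.3,0,0],
    [0,0,-0.3,0,0],
    [0,0,-0.2,0,0],
    [0,0,-0.1,0,0],
    [0,0,0,0,0],
    [0,0,0,0,0],
    [0,0,0,0,0],
  ],
)

```text
t: 11.93
eef_pos: [0.5126, -0.0343, 0.0536]
eef_rot: [0.032, 1.0, 0.0, -0.0]
wrist_force: [-0.1, -0.4, 0.2]
finger_gap: 0.0001
```

carry_out(
  rows=[
    [0,0,-0.02,0,0],
    [0,0,-0.02,0,0],
    [0,0,-0.02,0,0],
    [0,0,0,0,0],
    [0,0,0,0,0],
  ],
)

```text
t: 12.35
eef_pos: [0.5148, -0.0344, 0.0508]
eef_rot: [0.032, 0.999, -0.001, 0.002]
wrist_force: [-6.8, -1.8, 32.9]
finger_gap: -0.0002
```

carry_out(
  rows=[
    [0,0,0.2,0,0],
    [0,0,0.4,0,0],
    [-0.2,0.3,0,0,0],
    [-0.15,0.3,0,0,0],
    [-0.1,0.27,0,0,0],
    [0,0,-0.2,0,0],
    [0,0,-0.2,0,0],
    [0,0,0,0,0],
  ],
)

```text
t: 13.02
eef_pos: [0.4657, 0.0523, 0.0654]
eef_rot: [0.031, 1.0, -0.0, -0.002]
wrist_force: [-0.8, 0.2, -0.6]
finger_gap: 0.0001
```

```bash
python3 - <<'E'
from h import *
st();t=snap('top');print(rects(t,.06,.1,(.38,.6,-.1,.12),20))
E
```

```text
t13.0 tcp [465.7  52.3  65.4] jaw 86.4 F [-0.8  0.2 -0.6] gap 0.1 q [ 0.45  0.56 -0.86  2.13  0.64  0.73  0.68]
[]
```

carry_out(
  rows=[
    [0.03,0,-0.03,0,0],
    [0,0,-0.03,0,0],
    [0,0,-0.03,0,0],
    [0,0,-0.03,0,0],
    [0,0,-0.01,0,0],
    [0,0,0,0,0],
    [0,0,0,0,0],
  ],
)

```text
t: 13.65
eef_pos: [0.4708, 0.0522, 0.0546]
eef_rot: [0.032, 0.999, -0.0, 0.0]
wrist_force: [-0.6, 0.6, 1.2]
finger_gap: 0.0001
```

carry_out(
  rows=[
    [0,0,-0.02,0,0],
    [0,0,-0.01,0,0],
    [0,0,0,0,0],
    [0,0,0,0,0],
  ],
)

```text
t: 13.98
eef_pos: [0.471, 0.0525, 0.052]
eef_rot: [0.032, 0.999, -0.0, 0.0]
wrist_force: [-2.0, -0.5, 7.9]
finger_gap: -0.0003
```

carry_out(
  rows=[
    [0,0,-0.01,0,0],
    [0,0,0,0,0],
    [0,0,0.2,0,0],
    [0,0,0.4,0,0.3],
    [0.1,-0.2,0.35,0,0.6],
    [0.1,-0.2,0.3,0,0.6],
    [0,0,0,0,0.6],
    [0,0,0,0,0.6],
  ],
)

```text
t: 14.65
eef_pos: [0.4921, 0.011, 0.1768]
eef_rot: [0.034, 0.999, -0.0, 0.002]
wrist_force: [-0.8, 0.3, -0.4]
finger_gap: 0.0512
```

```bash
python3 - <<'E'
from h import *
st();panel('w4.png')
E
```

```text
t14.7 tcp [492.1  11.  176.8] jaw 86.1 F [-0.8  0.3 -0.4] gap 51.2 q [ 0.67  0.43 -0.99  2.    0.44  0.94  0.95]
rib [([495.7, 7.7], [50.4, 16.3], -3.7, 82.1, np.int32(1190), [45, 64, 104])]
plate [([493.5, 9.8], [104.1, 69.6], 86.3, 42.7, np.int32(5495), [120, 29, 36])]
plane slopes x,y [-0.067   0.0494] h mm 42.4
white [467.9  55.3  48.9] [11, 11, 102]
white [470.8 -10.8  43.3] [3, 17, 49]
white [517.7 -33.8  40.4] [14, 13, 132]
yellow [472.4  51.1  46.5] [12, 12, 51]
```

Blue still reads tilted 0.083 rad with yellow up. While I pressed, the yellow corner went down about 6 mm under almost no force before it met the plate, then came back up. So blue rocks and goes to the red tray.

carry_out(
  rows=[
    [0.02,-0.02,-0.3,0,0.6],
    [0,0,-0.35,0,0.6],
    [0,0,-0.3,0,0.6],
    [0,0,-0.17,0,0.6],
    [0,0,0,0,0.6],
    [0,0,0,0,0.6],
    [0,0,0,0,0],
    [0,0,0,0,0],
  ],
)

```text
t: 15.37
eef_pos: [0.4934, 0.0109, 0.0646]
eef_rot: [0.032, 1.0, 0.0, 0.001]
wrist_force: [-0.9, 0.1, 0.4]
finger_gap: 0.0278
```

carry_out(
  rows=[
    [0,0,0,0,0],
    [0,0,0,0,0],
    [0,0,0,0,0],
    [0,0,0,0,0],
    [0,0,0,0,0],
    [0,0,0,0,0],
  ],
)

```text
t: 15.87
eef_pos: [0.4939, 0.0112, 0.065]
eef_rot: [0.032, 0.999, 0.001, 0.002]
wrist_force: [-1.2, 1.9, 5.5]
finger_gap: 0.0154
```

carry_out(
  rows=[
    [0,0,0.2,0,0],
    [0,0,0.35,0,0],
    [0.15,-0.33,0.1,0.01,0],
    [0.16,-0.33,0,0.01,0],
    [0.16,-0.33,0,0.01,0],
    [0.16,-0.33,0,0,0],
    [0.16,-0.33,0,0,0],
    [0.14,-0.33,0,0,0],
  ],
)

```text
t: 16.53
eef_pos: [0.5863, -0.19, 0.1292]
eef_rot: [-0.015, 1.0, -0.0, 0.0]
wrist_force: [1.1, 0.7, -2.4]
finger_gap: 0.0151
```

carry_out(
  rows=[
    [0,0,0,0,0],
    [0,0,0,0,0],
    [0,0,0,0,0],
  ],
)

```text
t: 16.78
eef_pos: [0.5854, -0.1873, 0.1287]
eef_rot: [-0.015, 1.0, 0.0, -0.0]
wrist_force: [-0.5, 0.6, -2.9]
finger_gap: 0.0152
```

```bash
python3 - <<'E'
from h import *
st();d=snap('wrist','w5.png');t=snap('top')
H,S,V=cv2.split(cv2.cvtColor(d['img'],cv2.COLOR_RGB2HSV))
print(*rects(d,-.01,.02,(.3,.75,-.5,-.1),500,((H<6)|(H>174))&(S>150)),sep='\n')
print('top',*rects(t,.04,.2,(.3,.75,-.5,.4),20,(t['img'].max(2)<160)&(t['img'].max(2)>0)),sep='\n')
E
```

```text
t16.8 tcp [ 585.4 -187.3  128.7] jaw -88.3 F [-0.5  0.6 -2.9] gap 15.2 q [ 0.83  0.67 -0.87  1.76  0.6   1.    1.33]
([501.2, -253.9], [141.9, 3.4], 1.7, 16.2, np.int32(832), [195, 57, 57])
([498.5, -189.9], [149.1, 126.2], 1.6, 4.7, np.int32(29156), [152, 34, 32])
top
([735.4, 131.7], [57.7, 28.8], 88.9, 87.4, np.int32(378), [94, 99, 101])
([696.4, 12.3], [119.7, 26.2], -89.0, 53.8, np.int32(453), [115, 120, 120])
([583.0, -187.0], [106.8, 70.0], 89.9, 105.9, np.int32(739), [40, 14, 16])
([535.7, 203.3], [50.5, 16.0], 0.5, 54.8, np.int32(132), [12, 10, 11])
([537.9, 325.3], [49.7, 17.2], -0.4, 54.5, np.int32(143), [33, 62, 46])
```

View pics/w5.png

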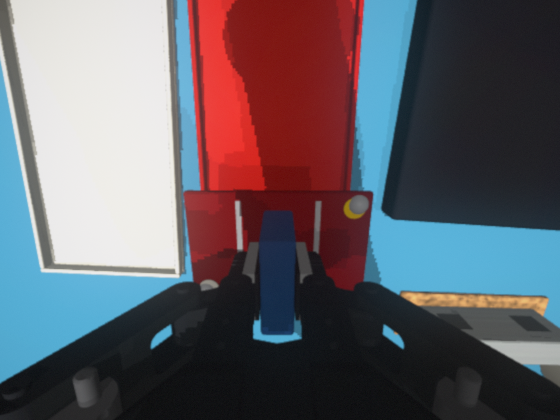

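Wrist view: the held blue panel hangs over the far end of the red tray, between its walls at (205,100) and (352,100). Lowering it.

carry_out(
  rows=[
    [0,0,-0.3,0,0],
    [0,0,-0.3,0,0],
    [0,0,-0.2,0,0],
    [0,0,-0.06,0,0],
    [0,0,0,0,0],
    [0,0,-0.02,0,0],
    [0,0,0,0,0],
    [0,0,0,0,0],
  ],
)

```text
t: 17.55
eef_pos: [0.5867, -0.1876, 0.0419]
eef_rot: [-0.015, 1.0, -0.0, 0.001]
wrist_force: [0.4, 0.6, -1.7]
finger_gap: 0.016
```

carry_out(
  rows=[
    [0,0,-0.02,0,0],
    [0,0,-0.01,0,0],
    [0,0,0,0,0],
    [0,0,0,0,0],
  ],
)

```text
t: 17.88
eef_pos: [0.5868, -0.188, 0.0394]
eef_rot: [-0.015, 1.0, -0.001, 0.001]
wrist_force: [-3.6, -0.7, 10.5]
finger_gap: 0.0149
```

carry_out(
  rows=[
    [0,0,0,0,0.6],
    [0,0,0,0,0.6],
    [0,0,0,0,0.6],
    [0,0,0.1,0,0.6],
    [0,0,0.4,0,0.6],
    [0,0,0.4,0,0.6],
    [0,0,0.35,0,0.6],
    [0,0.2,0.15,0,0.6],
  ],
)

```text
t: 18.55
eef_pos: [0.5879, -0.1718, 0.1826]
eef_rot: [-0.012, 1.0, -0.002, 0.003]
wrist_force: [1.3, -1.1, 0.0]
finger_gap: 0.0512
```

carry_out(
  rows=[
    [-0.05,0.38,0,-0.01,0.6],
    [-0.05,0.38,0,-0.01,0.6],
    [-0.05,0.38,0,0,0.6],
    [-0.05,0.38,0,0,0.6],
    [-0.05,0.38,0,0,0.6],
    [-0.05,0.38,0,0,0.6],
    [-0.05,0.38,0,0,0.6],
    [-0.05,0.38,0,0,0.6],
  ],
)

```text
t: 19.22
eef_pos: [0.5448, 0.1385, 0.1779]
eef_rot: [0.016, 1.0, -0.0, 0.0]
wrist_force: [0.4, -0.4, -0.4]
finger_gap: 0.0514
```

carry_out(
  rows=[
    [-0.04,0.38,0,0,0.6],
    [-0.03,0.38,0,0,0.6],
    [-0.03,0.38,0,0,0.6],
    [0,0.38,0,0,0.6],
    [0,0.38,0,0,0.6],
    [0,0,0,0,0.6],
    [0,0,0,0,0.6],
    [0,0,0,0,0.6],
  ],
)

```text
t: 19.88
eef_pos: [0.5352, 0.3262, 0.1773]
eef_rot: [0.016, 1.0, -0.0, -0.0]
wrist_force: [-0.6, -1.4, 0.2]
finger_gap: 0.0513
```

```bash
python3 - <<'E'
from h import *
st()
d,W,H,S,V=survey('w6.png')
print(*rects(d,.047,.062,(.36,.65,.14,.4),80),sep='\n')
print(*rects(d,.008,.025,(.36,.65,.14,.4),300,((H<8)|(H>170))&(S>120)),sep='\n')
t=snap('top','top1.png')
print('top',*rects(t,.04,.2,(.3,.75,-.5,.4),20,(t['img'].max(2)<160)&(t['img'].max(2)>0)),sep='\n')
E
```

```text
t19.9 tcp [535.2 326.2 177.3] jaw 88.2 F [-0.6 -1.4  0.2] gap 51.3 q [-0.01  0.63 -0.92  1.69  0.56  1.1   0.45]
([539.5, 327.6], [49.7, 15.9], -2.2, 57.2, np.int32(944), [74, 108, 83])
([537.3, 205.9], [50.5, 17.1], 0.3, 56.7, np.int32(1177), [36, 29, 30])
([537.4, 329.5], [102.7, 69.3], 87.9, 17.7, np.int32(4503), [147, 44, 47])
([535.1, 207.8], [103.2, 68.9], 89.4, 17.9, np.int32(3820), [112, 36, 37])
top
([735.3, 131.6], [58.3, 29.0], 90.0, 86.6, np.int32(377), [94, 98, 100])
([696.1, 12.5], [118.9, 25.8], -89.8, 53.5, np.int32(454), [113, 119, 118])
([599.4, -186.1], [51.5, 17.5], 1.6, 53.0, np.int32(146), [28, 47, 83])
```

```bash
python3 - <<'E'
from h import *
t=load('top1.png');H,S,V=cv2.split(cv2.cvtColor(t['img'],cv2.COLOR_RGB2HSV))
print(rects(t,.007,.04,(.5,.68,-.3,-.1),20));W=world(t)
c=cv2.resize(t['img'][160:300,330:480],None,fx=4,fy=4,interpolation=cv2.INTER_CUBIC);cv2.imwrite('pics/c1.png',np.clip(c[:,:,::-1]*1.4,0,255).astype(np.uint8))
E
```

```text
[([579.7, -279.6], [156.5, 18.4], -7.2, 12.9, np.int32(132), [144, 146, 145]), ([567.8, -191.8], [137.6, 131.3], 1.5, 14.2, np.int32(1058), [94, 28, 30])]
```

View pics/c1.png

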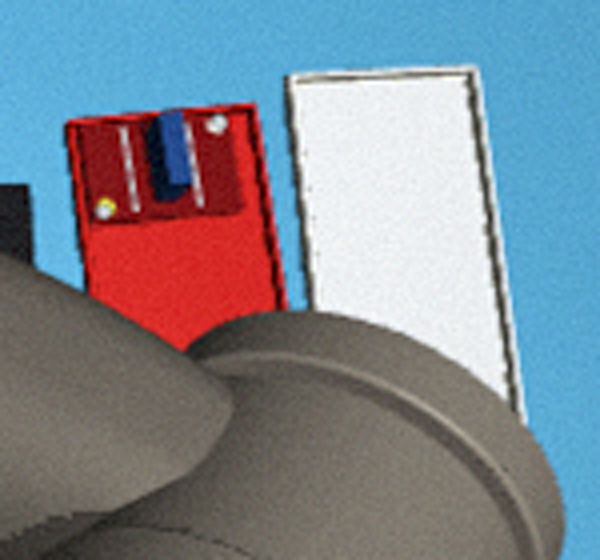

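The blue panel sits inside the red tray near its far wall, about 10 mm on from where I released it. I'll check it from close by later. Now green.

carry_out(
  rows=[
    [0.03,0.02,-0.3,0,0.6],
    [0,0,-0.35,0,0.6],
    [0,0,-0.35,0,0.6],
    [0,0,-0.3,0,0.6],
    [0,0,-0.1,0,0.6],
    [0,0,0,0,0.6],
    [0,0,0,0,0],
    [0,0,0,0,0],
  ],
  squeeze=40,
)

```text
t: 20.65
eef_pos: [0.54, 0.329, 0.0397]
eef_rot: [0.017, 1.0, 0.001, 0.001]
wrist_force: [-0.6, 0.2, 0.0]
finger_gap: 0.0279
```

carry_out(
  rows=[
    [0,0,0,0,0],
    [0,0,0,0,0],
    [0,0,0,0,0],
    [0,0,0,0,0],
    [0,0,0,0,0],
    [0,0,0,0,0],
  ],
)

```text
t: 21.15
eef_pos: [0.5402, 0.3301, 0.0403]
eef_rot: [0.016, 1.0, 0.002, 0.002]
wrist_force: [-0.3, -0.1, 5.4]
finger_gap: 0.0155
```

carry_out(
  rows=[
    [0,0,0.2,0,0],
    [0,0,0.35,0,0],
    [0,0,0.35,0,0],
    [0,-0.35,0.1,0,0],
    [0,-0.38,0,0,0],
    [-0.05,-0.38,0,0,0],
    [-0.1,-0.38,0,0,0],
    [-0.1,-0.38,0,0,0],
  ],
)

```text
t: 21.82
eef_pos: [0.5136, 0.1396, 0.1385]
eef_rot: [0.016, 1.0, -0.0, 0.001]
wrist_force: [1.4, -0.5, -1.6]
finger_gap: 0.0156
```

carry_out(
  rows=[
    [-0.1,-0.38,0,0,0],
    [-0.1,-0.38,0,0,0],
    [0,-0.38,0,0,0],
    [0,-0.15,-0.2,0,0],
    [0,0,-0.25,0,0],
    [0,0,-0.2,0,0],
    [0,0,0,0,0],
    [0,0,0,0,0],
  ],
)

```text
t: 22.48
eef_pos: [0.4935, 0.0126, 0.0729]
eef_rot: [0.016, 1.0, -0.0, -0.0]
wrist_force: [0.8, 0.4, -1.6]
finger_gap: 0.0155
```

carry_out(
  rows=[
    [0,0,-0.05,0,0],
    [0,0,-0.02,0,0],
    [0,0,-0.01,0,0],
    [0,0,0,0,0],
    [0,0,0,0,0],
  ],
)

```text
t: 22.9
eef_pos: [0.4947, 0.0128, 0.0658]
eef_rot: [0.016, 1.0, -0.0, 0.001]
wrist_force: [-0.9, -0.9, 5.1]
finger_gap: 0.0154
```

Contact. Releasing, rising and looking.

carry_out(
  rows=[
    [0,0,0,0,0.6],
    [0,0,0,0,0.6],
    [0,0,0,0,0.6],
    [0,0,0.1,0,0.6],
    [0,0,0.3,0,0.6],
    [0,0,0.4,0,0],
    [0,0,0.3,0,0],
    [0,0,0,0,0],
  ],
)

```text
t: 23.57
eef_pos: [0.4971, 0.0138, 0.1806]
eef_rot: [0.016, 1.0, 0.0, 0.005]
wrist_force: [0.6, 0.6, 0.4]
finger_gap: 0.0154
```

```bash
python3 - <<'E'
from h import *
st();panel('w7.png')
E
```

```text
t23.6 tcp [497.1  13.8 180.6] jaw 88.2 F [0.6 0.6 0.4] gap 15.4 q [ 0.67  0.43 -1.01  1.99  0.46  0.95  0.97]
rib [([495.2, 10.3], [51.5, 15.8], -1.7, 82.2, np.int32(1155), [56, 82, 63])]
plate [([492.8, 12.3], [104.0, 70.0], 88.2, 42.7, np.int32(5519), [120, 30, 34])]
plane slopes x,y [-0.0668  0.0465] h mm 42.4
white [467.7  55.7  48. ] [15, 15, 166]
white [473.6  -8.8  43. ] [3, 23, 59]
white [519.4 -32.   41. ] [10, 10, 76]
yellow [515.8 -27.8  39.3] [11, 10, 47]
```

Green is tilted about 0.081 rad with white (468,55) up. Pressing white.

carry_out(
  rows=[
    [-0.14,0.2,-0.3,0,0],
    [-0.14,0.2,-0.3,0,0],
    [0,0,-0.3,0,0],
    [0,0,-0.2,0,0],
    [0,0,0,0,0],
    [0,0,0,0,0],
    [0,0,0,0,0],
    [0,0,0,0,0],
  ],
)

```text
t: 24.28
eef_pos: [0.4667, 0.0524, 0.0657]
eef_rot: [0.016, 1.0, 0.0, 0.001]
wrist_force: [0.4, -0.2, -0.2]
finger_gap: 0.0005
```

carry_out(
  rows=[
    [0,0,-0.03,0,0],
    [0,0,-0.03,0,0],
    [0,0,0,0,0],
    [0,0,0,0,0],
  ],
)

```text
t: 24.62
eef_pos: [0.4658, 0.0521, 0.0586]
eef_rot: [0.016, 1.0, -0.0, 0.0]
wrist_force: [-0.4, 0.3, 0.4]
finger_gap: 0.0001
```

carry_out(
  rows=[
    [0.02,0.01,-0.03,0,0],
    [0,0,-0.02,0,0],
    [0,0,0,0,0],
    [0,0,0,0,0],
  ],
)

```text
t: 24.95
eef_pos: [0.4676, 0.0534, 0.0533]
eef_rot: [0.016, 1.0, 0.0, -0.0]
wrist_force: [0.0, 0.1, -0.1]
finger_gap: -0.0003
```

carry_out(
  rows=[
    [0,0,-0.02,0,0],
    [0,0,0,0,0],
    [0,0,0,0,0],
  ],
)

```text
t: 25.2
eef_pos: [0.4678, 0.0536, 0.0519]
eef_rot: [0.016, 1.0, -0.0, 0.0]
wrist_force: [-2.8, -1.3, 8.3]
finger_gap: -0.0001
```

carry_out(
  rows=[
    [0,0,-0.01,0,0],
    [0,0,0,0,0],
    [0,0,0.1,0,0],
    [0,0,0.4,0,0],
    [0.1,-0.2,0.1,0,0],
    [0.2,-0.3,0,0,0],
    [0.21,-0.34,0,0,0],
    [0,0,0,0,0],
  ],
)

```text
t: 25.87
eef_pos: [0.5225, -0.0386, 0.1107]
eef_rot: [0.021, 1.0, -0.002, 0.001]
wrist_force: [-0.5, -0.5, -0.3]
finger_gap: -0.0001
```

```bash
python3 - <<'E'
from h import *
st();panel('w8.png')
E
```

```text
t25.9 tcp [522.5 -38.6 110.7] jaw 87.6 F [-0.5 -0.5 -0.3] gap -0.1 q [ 0.66  0.56 -0.9   1.99  0.59  0.87  0.96]
rib [([496.0, 10.0], [50.8, 16.4], -1.9, 82.0, np.int32(2745), [85, 129, 98])]
plate [([493.7, 11.8], [104.1, 70.0], 87.7, 42.7, np.int32(9888), [166, 40, 43])]
plane slopes x,y [-0.0677  0.048 ] h mm 42.5
white [468.8  54.9  48.1] [22, 22, 333]
white [518.7 -32.6  42.1] [7, 7, 39]
yellow [516.4 -28.8  39.5] [14, 13, 78]
```

carry_out(
  rows=[
    [0,0,-0.3,0,0],
    [0,0,-0.2,0,0],
    [0,0,-0.05,0,0],
    [0,0,0,0,0],
    [0,0,0,0,0],
    [0,0,-0.02,0,0],
    [0,0,0,0,0],
    [0,0,0,0,0],
  ],
)

```text
t: 26.58
eef_pos: [0.5192, -0.0306, 0.0543]
eef_rot: [0.016, 1.0, -0.0, 0.001]
wrist_force: [-0.1, -0.1, -1.1]
finger_gap: -0.0
```

carry_out(
  rows=[
    [0,0,-0.02,0,0],
    [0,0,-0.02,0,0],
    [0,0,0,0,0],
    [0,0,0,0,0],
  ],
)

```text
t: 26.92
eef_pos: [0.5198, -0.0307, 0.0514]
eef_rot: [0.016, 1.0, -0.001, 0.001]
wrist_force: [-3.4, -1.9, 18.0]
finger_gap: 0.0001
```

carry_out(
  rows=[
    [0,0,0.2,0,0],
    [0,0,0.4,0,0.3],
    [-0.12,0.2,0.35,0,0.6],
    [-0.12,0.21,0.3,0,0.6],
    [0,0,0,0,0.6],
    [0,0,0,0,0.6],
  ],
)

```text
t: 27.42
eef_pos: [0.4955, 0.0112, 0.176]
eef_rot: [0.015, 1.0, -0.001, 0.002]
wrist_force: [-0.2, -1.5, -0.2]
finger_gap: 0.0512
```

```bash
python3 - <<'E'
from h import *
st();panel('w9.png');t=snap('top')
print('top',*rects(t,.04,.065,(.3,.75,-.5,.4),20),sep='\n')
E
```

```text
t27.4 tcp [495.5  11.2 176. ] jaw 88.3 F [-0.2 -1.5 -0.2] gap 51.2 q [ 0.67  0.44 -1.01  2.    0.46  0.95  0.97]
rib [([496.0, 10.3], [51.0, 16.5], -2.4, 82.1, np.int32(1207), [57, 81, 63])]
plate [([493.5, 12.0], [104.1, 69.9], 87.8, 42.7, np.int32(5664), [121, 32, 36])]
plane slopes x,y [-0.0664  0.0479] h mm 42.4
white [468.9  55.5  48. ] [15, 15, 166]
white [472.3  -9.3  43.3] [4, 19, 57]
white [519.9 -32.8  41.1] [10, 9, 76]
yellow [516.6 -28.6  39.4] [11, 11, 44]
top
([730.9, 132.4], [54.1, 18.1], 89.6, 53.3, np.int32(65), [62, 62, 57])
([696.4, 12.4], [118.7, 26.1], 89.3, 53.8, np.int32(448), [111, 116, 116])
([599.8, -185.7], [50.4, 17.0], 2.2, 53.3, np.int32(128), [29, 49, 87])
([536.0, 202.8], [51.0, 15.9], -2.1, 54.5, np.int32(134), [11, 9, 10])
([485.1, 11.2], [102.1, 54.8], 88.0, 42.7, np.int32(381), [48, 17, 17])
```

View pics/w9.png

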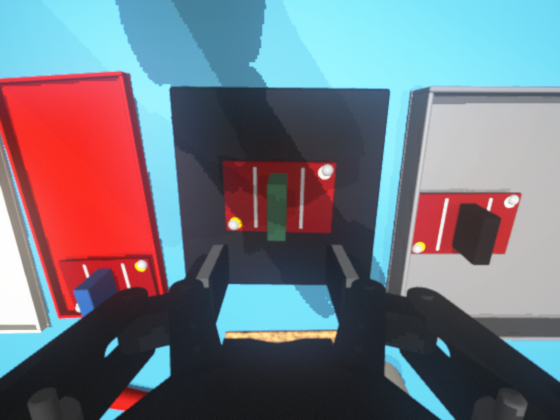

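Wrist view: green on the granite at (278,200) is still tilted, white up at (325,171). Blue is inside the red tray at (105,285). Green's white corner went down about 7 mm with no resistance when pressed, so green rocks and goes to the red tray.

carry_out(
  rows=[
    [0,0,-0.3,0,0.6],
    [0,0,-0.35,0,0.6],
    [0,0,-0.3,0,0.6],
    [0,0,-0.14,0,0.6],
    [0,0,0,0,0.6],
    [0,0,0,0,0.6],
    [0,0,0,0,0],
    [0,0,0,0,0],
  ],
)

```text
t: 28.18
eef_pos: [0.4957, 0.0101, 0.0661]
eef_rot: [0.016, 1.0, 0.0, 0.001]
wrist_force: [-0.5, 0.5, -0.3]
finger_gap: 0.028
```

carry_out(
  rows=[
    [0,0,0,0,0],
    [0,0,0,0,0],
    [0,0,0,0,0],
    [0,0,0,0,0],
    [0,0,0,0,0],
    [0,0,0,0,0],
  ],
)

```text
t: 28.68
eef_pos: [0.4958, 0.0099, 0.0666]
eef_rot: [0.016, 1.0, -0.0, 0.001]
wrist_force: [-1.8, -2.3, 7.5]
finger_gap: 0.0157
```

carry_out(
  rows=[
    [0,0,0.2,0,0],
    [0,0,0.35,0,0],
    [0.02,-0.33,0.1,0.01,0],
    [0.02,-0.33,0,0.01,0],
    [0.02,-0.33,0,0,0],
    [0.02,-0.33,0,0,0],
    [0,-0.34,0,0,0],
    [0,-0.34,0,0,0],
  ],
)

```text
t: 29.35
eef_pos: [0.5026, -0.1919, 0.1308]
eef_rot: [-0.015, 1.0, -0.0, 0.0]
wrist_force: [0.3, 0.2, -2.0]
finger_gap: 0.0155
```

carry_out(
  rows=[
    [0,0,0,0,0],
    [0,0,0,0,0],
    [0,0,0,0,0],
  ],
)

```text
t: 29.6
eef_pos: [0.5027, -0.1895, 0.1305]
eef_rot: [-0.015, 1.0, 0.0, 0.0]
wrist_force: [0.5, 1.5, -1.2]
finger_gap: 0.0155
```

```bash
python3 - <<'E'
from h import *
st();d=snap('wrist','w10.png')
H,S,V=cv2.split(cv2.cvtColor(d['img'],cv2.COLOR_RGB2HSV))
print(*rects(d,-.01,.02,(.3,.75,-.5,-.1),500,((H<6)|(H>174))&(S>150)),sep='\n')
print(*rects(d,.05,.15,(.3,.75,-.5,-.1),500),sep='\n')
t=snap('top');print('top',*rects(t,.045,.15,(.3,.7,-.5,.4),20),sep='\n')
E
```

```text
t29.6 tcp [ 502.7 -189.5  130.5] jaw -88.3 F [ 0.5  1.5 -1.2] gap 15.5 q [ 0.96  0.56 -0.93  1.94  0.57  0.92  1.35]
([431.5, -193.1], [128.8, 109.7], -88.5, 4.7, np.int32(20914), [157, 37, 36])
([539.8, -188.3], [148.2, 104.0], 1.7, 108.0, np.int32(18496), [84, 43, 42])
top
([691.9, 13.0], [117.8, 16.2], 90.0, 53.9, np.int32(282), [114, 120, 119])
([599.5, -185.6], [50.3, 17.1], 2.3, 53.4, np.int32(130), [24, 40, 70])
([498.9, -190.6], [105.4, 69.5], -89.3, 105.8, np.int32(609), [45, 15, 15])
([536.2, 202.9], [51.0, 15.8], -1.7, 54.8, np.int32(125), [11, 10, 11])
```

carry_out(
  rows=[
    [0,0,-0.3,0,0],
    [0,0,-0.3,0,0],
    [0,0,-0.2,0,0],
    [0,0,-0.06,0,0],
    [0,0,-0.02,0,0],
    [0,0,-0.01,0,0],
    [0,0,0,0,0],
    [0,0,0,0,0],
  ],
)

```text
t: 30.37
eef_pos: [0.504, -0.1897, 0.0423]
eef_rot: [-0.015, 1.0, -0.0, 0.001]
wrist_force: [0.3, 0.1, -1.4]
finger_gap: 0.0152
```

carry_out(
  rows=[
    [0,0,-0.01,0,0],
    [0,0,-0.01,0,0],
    [0,0,0,0,0],
    [0,0,0,0,0],
  ],
)

```text
t: 30.7
eef_pos: [0.504, -0.1902, 0.041]
eef_rot: [-0.015, 1.0, -0.001, 0.001]
wrist_force: [-4.0, -0.6, 12.0]
finger_gap: 0.0155
```

carry_out(
  rows=[
    [0,0,0,0,0.6],
    [0,0,0,0,0.6],
    [0,0,0,0,0.6],
    [0,0,0.1,0,0.6],
    [0,0,0.4,0,0.6],
    [0,0,0.4,0,0.6],
    [0,0,0.4,0,0.6],
    [0,0,0,0,0.6],
  ],
)

```text
t: 31.37
eef_pos: [0.5074, -0.1897, 0.177]
eef_rot: [-0.016, 1.0, -0.002, 0.005]
wrist_force: [1.3, -0.2, 0.0]
finger_gap: 0.0512
```

```bash
python3 - <<'E'
from h import *
st();d=snap('wrist','w11.png')
for x0,x1 in((.4,.56),(.5,.66)):
  print(*rects(d,.04,.075,(x0,x1,-.27,-.11),100),sep='\n')
  H,S,V=cv2.split(cv2.cvtColor(d['img'],cv2.COLOR_RGB2HSV))
  print(*rects(d,.009,.03,(x0,x1,-.245,-.135),300,V<200),sep='\n')
E
```

```text
t31.4 tcp [ 507.4 -189.7  177. ] jaw -88.2 F [ 1.3 -0.2  0. ] gap 51.2 q [ 1.    0.51 -0.98  1.9   0.5   0.99  1.4 ]
([504.8, -191.7], [51.2, 16.5], 2.3, 56.1, np.int32(1020), [72, 93, 71])
([502.5, -190.4], [104.3, 69.9], -88.3, 16.7, np.int32(5473), [124, 43, 45])
([515.3, -191.0], [30.3, 16.0], 1.3, 55.5, np.int32(541), [74, 101, 76])
([600.7, -184.4], [52.1, 15.5], 1.7, 56.0, np.int32(813), [51, 78, 126])
([519.1, -221.4], [40.5, 38.4], -89.6, 14.1, np.int32(1210), [158, 57, 57])
([518.1, -159.8], [44.2, 36.5], -89.3, 16.6, np.int32(1363), [105, 33, 35])
([598.9, -189.8], [109.6, 73.9], -89.9, 16.6, np.int32(4355), [124, 41, 46])
```

View pics/w11.png

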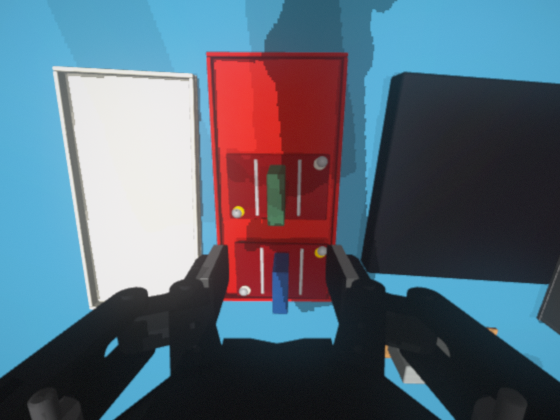

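The wrist view shows green at (276,190) and blue at (280,275) side by side on the red tray floor, ribs at 56 mm. Next, black.

carry_out(
  rows=[
    [0.03,0.36,0,-0.01,0.6],
    [0.03,0.36,0,-0.008,0.6],
    [0.03,0.36,0,0,0.6],
    [0.03,0.36,0,0,0.6],
    [0.03,0.36,0,0,0.6],
    [0.03,0.36,0,0,0.6],
    [0.03,0.36,0,0,0.6],
    [0.03,0.36,0,0,0.6],
  ],
)

```text
t: 32.08
eef_pos: [0.5262, 0.0995, 0.1688]
eef_rot: [0.013, 1.0, -0.0, -0.001]
wrist_force: [0.3, -0.7, -0.3]
finger_gap: 0.0509
```

carry_out(
  rows=[
    [0.03,0.36,0,0,0.6],
    [0.03,0.36,0,0,0.6],
    [0,0.36,0,0,0.6],
    [0,0,0,0,0.6],
    [0,0,0,0,0.6],
    [0,0,0,0,0.6],
  ],
)

```text
t: 32.58
eef_pos: [0.5324, 0.2055, 0.1686]
eef_rot: [0.013, 1.0, -0.001, -0.001]
wrist_force: [-0.1, 0.3, 0.4]
finger_gap: 0.0512
```

```bash
python3 - <<'E'
from h import *
st();panel('w12.png',(.4,.66,.14,.4),.005)
E
```

```text
t32.6 tcp [532.4 205.5 168.6] jaw 88.5 F [-0.1  0.3  0.4] gap 51.2 q [ 0.23  0.57 -0.95  1.83  0.54  1.03  0.61]
rib [([537.1, 205.5], [50.7, 16.2], -1.3, 57.1, np.int32(1053), [59, 44, 45])]
plate [([534.8, 207.6], [102.8, 68.8], 89.3, 17.7, np.int32(4803), [165, 53, 57])]
plane slopes x,y [-0.0707  0.0462] h mm 17.4
white [509.  250.1  23. ] [14, 14, 148]
white [562.5 163.2  16.1] [9, 9, 69]
yellow [558.7 167.   14.5] [10, 9, 36]
```

All three panels show the same tilt in the same world direction, which is suspicious. Before trusting it, I'm checking for a depth or plane bias on surfaces known to be level.

```bash
python3 - <<'E'
from h import *
def fit(P):
    c=P[:,:2].mean(0)
    for _ in range(3):
        k=np.linalg.lstsq(np.c_[P[:,:2]-c,np.ones(len(P))],P[:,2],rcond=None)[0];r=P[:,2]-np.c_[P[:,:2]-c,np.ones(len(P))]@k
        P=P[abs(r)<.004]
    return np.round(k[:2],4),round(k[2]*1000,1),len(P)
for f in('w3.png','w7.png','w9.png','w11.png','w12.png'):
    d=load(f);W=world(d);H,S,V=cv2.split(cv2.cvtColor(d['img'],cv2.COLOR_RGB2HSV));ok=d['z_map']>0
    z=W[...,2];x=W[...,0];y=W[...,1]
    B=lambda a,b,c,e,l,h:ok&(x>a)&(x<b)&(y>c)&(y<e)&(z>l)&(z<h)
    print(f,'granite',fit(W[B(.4,.59,-.08,.1,.022,.036)]) if B(.4,.59,-.08,.1,.022,.036).sum()>500 else '')
    m=B(.37,.64,-.26,-.125,-.01,.009);print('  redfloor',fit(W[m]) if m.sum()>500 else '')
    m=B(.42,.65,.15,.38,-.005,.011);print('  totefloor',fit(W[m]) if m.sum()>500 else '')
    red=((H<8)|(H>170))&(S>110)
    for nm,b in [('granitepanel',(.4,.59,-.08,.1,.034,.055)),('blk/tote',(.49,.58,.15,.265,.009,.03)),('red green',(.47,.535,-.24,-.14,.009,.03))]:
        m=B(*b)&red
        if m.sum()>500:
            print('  ',nm,'plane',fit(W[m]));P=W[m]
            A=P[:,:2]-P[:,:2].mean(0);
            q=[P[(np.sign(A[:,0])==sx)&(np.sign(A[:,1])==sy)&(abs(A[:,0])>.024)&(abs(A[:,1])>.036)][:,2] for sx in(-1,1) for sy in(-1,1)]
            print('    corner heights (-x-y,-x+y,+x-y,+x+y)',[round(float(np.median(v))*1000,1) if len(v) else None for v in q])
E
```

```text
w3.png granite (array([-0.0004,  0.0007]), np.float64(30.6), 23999)
  redfloor (array([ 0.0013, -0.0034]), np.float64(4.4), 25660)
  totefloor (array([-0.0005,  0.0007]), np.float64(5.7), 20227)
   granitepanel plane (array([-0.0663,  0.0496]), np.float64(42.6), 5510)
    corner heights (-x-y,-x+y,+x-y,+x+y) [42.3, 46.3, 38.4, 42.6]
   blk/tote plane (array([-0.0705,  0.046 ]), np.float64(17.7), 3442)
    corner heights (-x-y,-x+y,+x-y,+x+y) [17.8, 21.7, 13.8, 17.7]
w7.png granite (array([-0.0004,  0.001 ]), np.float64(30.6), 23996)
  redfloor (array([ 0.0023, -0.0042]), np.float64(4.4), 21856)
  totefloor (array([-0.0006,  0.0008]), np.float64(5.7), 22881)
   granitepanel plane (array([-0.0667,  0.0466]), np.float64(42.6), 5518)
    corner heights (-x-y,-x+y,+x-y,+x+y) [42.4, 46.3, 38.3, 42.6]
   blk/tote plane (array([-0.0689,  0.0459]), np.float64(17.7), 3354)
    corner heights (-x-y,-x+y,+x-y,+x+y) [17.4, 21.6, 14.1, 17.7]
w9.png granite (array([-0.0004,  0.0008]), np.float64(30.6), 24380)
  redfloor (array([ 0.0025, -0.0041]), np.float64(4.4), 22277)
  totefloor (array([-0.0005
[... 173 characters left out ...]
.4]
   blk/tote plane (array([-0.0706,  0.0451]), np.float64(17.7), 3430)
    corner heights (-x-y,-x+y,+x-y,+x+y) [18.0, 21.6, 13.4, 17.7]
w11.png granite (array([-0.0005,  0.0007]), np.float64(30.7), 31815)
  redfloor (array([0.0012, 0.0015]), np.float64(4.5), 16336)
  totefloor 
   red green plane (array([-0.0732,  0.043 ]), np.float64(16.6), 4235)
    corner heights (-x-y,-x+y,+x-y,+x+y) [16.7, 20.7, 12.6, 16.3]
w12.png granite (array([-0.0005,  0.0008]), np.float64(30.4), 33301)
  redfloor 
  totefloor (array([-0.0004,  0.0009]), np.float64(5.6), 39037)
   blk/tote plane (array([-0.0702,  0.0462]), np.float64(17.7), 4796)
    corner heights (-x-y,-x+y,+x-y,+x+y) [17.6, 21.6, 13.2, 17.5]
```

The granite and tote floor read level to 0.001, so the panel tilts are real. What puzzles me is the return after pressing. With black I'll photograph it while the corner is held down.

carry_out(
  rows=[
    [0.04,0.01,-0.3,0,0.6],
    [0,0,-0.35,0,0.6],
    [0,0,-0.35,0,0.6],
    [0,0,-0.2,0,0.6],
    [0,0,-0.1,0,0.6],
    [0,0,0,0,0.6],
    [0,0,0,0,0],
    [0,0,0,0,0],
  ],
  squeeze=40,
)

```text
t: 33.3
eef_pos: [0.538, 0.2073, 0.0408]
eef_rot: [0.013, 1.0, 0.001, 0.001]
wrist_force: [-0.1, -0.3, 0.9]
finger_gap: 0.0281
```

carry_out(
  rows=[
    [0,0,0,0,0],
    [0,0,0,0,0],
    [0,0,0,0,0],
    [0,0,0,0,0],
    [0,0,0,0,0],
    [0,0,0,0,0],
  ],
)

```text
t: 33.8
eef_pos: [0.5383, 0.2083, 0.0414]
eef_rot: [0.013, 1.0, 0.001, 0.002]
wrist_force: [-0.2, 0.1, 5.5]
finger_gap: 0.0158
```

carry_out(
  rows=[
    [0,0,0.2,0,0],
    [0,0,0.35,0,0],
    [0,0,0.35,0,0],
    [-0.07,-0.33,0.1,0,0],
    [-0.07,-0.33,0,0,0],
    [-0.07,-0.33,0,0,0],
    [-0.07,-0.33,0,0,0],
    [-0.07,-0.33,0,0,0],
  ],
)

```text
t: 34.47
eef_pos: [0.5014, 0.0406, 0.14]
eef_rot: [0.013, 1.0, -0.0, 0.001]
wrist_force: [1.6, -0.9, -2.2]
finger_gap: 0.0155
```

carry_out(
  rows=[
    [-0.07,-0.3,0,0,0],
    [0,0,-0.2,0,0],
    [0,0,-0.25,0,0],
    [0,0,-0.15,0,0],
    [0,0,0,0,0],
    [0,0,0,0,0],
    [0,0,0,0,0],
  ],
)

```text
t: 35.05
eef_pos: [0.4956, 0.0127, 0.0804]
eef_rot: [0.013, 1.0, 0.0, 0.001]
wrist_force: [0.6, 0.2, -1.7]
finger_gap: 0.0152
```

carry_out(
  rows=[
    [0,0,-0.1,0,0],
    [0,0,-0.04,0,0],
    [0,0,-0.01,0,0],
    [0,0,0,0,0],
    [0,0,0,0,0],
  ],
)

```text
t: 35.47
eef_pos: [0.4961, 0.012, 0.066]
eef_rot: [0.013, 1.0, -0.001, 0.001]
wrist_force: [-4.9, -4.6, 19.7]
finger_gap: 0.0151
```

carry_out(
  rows=[
    [0,0,0,0,0.6],
    [0,0,0,0,0.6],
    [0,0,0,0,0.6],
    [0,0,0.1,0,0.6],
    [0,0,0.3,0,0.6],
    [0,0,0.4,0,0],
    [0,0,0.3,0,0],
    [0,0,0,0,0],
  ],
)

```text
t: 36.13
eef_pos: [0.4981, 0.0136, 0.1801]
eef_rot: [0.013, 1.0, 0.0, 0.004]
wrist_force: [1.6, 0.0, -0.2]
finger_gap: 0.0156
```

```bash
python3 - <<'E'
from h import *
st();panel('w13.png')
E
```

```text
t36.1 tcp [498.1  13.6 180.1] jaw 88.5 F [ 1.6  0.  -0.2] gap 15.6 q [ 0.68  0.44 -1.02  1.99  0.46  0.96  0.97]
rib [([496.2, 10.2], [50.9, 15.7], -1.4, 82.2, np.int32(1165), [36, 21, 24])]
plate [([493.8, 12.2], [104.0, 70.1], 88.9, 42.7, np.int32(5588), [120, 28, 33])]
plane slopes x,y [-0.0697  0.0468] h mm 42.4
white [468.4  55.3  47.9] [15, 15, 165]
white [474.   -9.2  43.1] [4, 22, 56]
white [520.8 -31.9  41.1] [10, 10, 77]
yellow [517.4 -27.9  39.4] [11, 10, 44]
```

carry_out(
  rows=[
    [-0.13,0.2,-0.3,0,0],
    [-0.14,0.21,-0.3,0,0],
    [0,0,-0.3,0,0],
    [0,0,-0.2,0,0],
    [0,0,-0.05,0,0],
    [0,0,0,0,0],
    [0,0,0,0,0],
    [0,0,0,0,0],
  ],
)

```text
t: 36.85
eef_pos: [0.4687, 0.0532, 0.0602]
eef_rot: [0.013, 1.0, 0.0, 0.001]
wrist_force: [-1.0, 1.2, 0.4]
finger_gap: -0.0
```

```bash
python3 - <<'E'
from h import *
st();panel('w14.png')
E
```

```text
t36.9 tcp [468.7  53.2  60.2] jaw 88.5 F [-1.   1.2  0.4] gap -0.0 q [ 0.46  0.58 -0.87  2.13  0.68  0.73  0.68]
rib [([468.1, 52.9], [27.3, 24.2], 88.9, 81.5, np.int32(1528), [60, 57, 58]), ([471.0, 10.1], [14.0, 2.0], -86.8, 72.4, np.int32(256), [34, 21, 22]), ([489.7, 8.9], [17.5, 4.9], -50.1, 82.6, np.int32(243), [23, 21, 23])]
plate [([484.6, 12.2], [104.4, 53.5], -90.0, 42.8, np.int32(6404), [111, 20, 25])]
plane slopes x,y [-0.0515  0.0408] h mm 42.9
white [473.6  34.5  44.9] [5, 28, 97]
```

carry_out(
  rows=[
    [0.01,0.01,-0.04,0,0],
    [0,0,-0.03,0,0],
    [0,0,-0.01,0,0],
    [0,0,0,0,0],
    [0,0,0,0,0],
  ],
)

```text
t: 37.32
eef_pos: [0.4698, 0.0544, 0.052]
eef_rot: [0.013, 1.0, -0.0, 0.001]
wrist_force: [-1.7, -1.2, 8.5]
finger_gap: -0.0003
```

```bash
python3 - <<'E'
from h import *
st();panel('w15.png')
E
```

```text
t37.3 tcp [469.8  54.4  52. ] jaw 88.5 F [-1.7 -1.2  8.5] gap -0.3 q [ 0.44  0.59 -0.86  2.13  0.7   0.72  0.67]
rib [([461.8, 54.2], [33.0, 31.6], -48.7, 85.9, np.int32(2622), [45, 42, 44]), ([462.8, 21.1], [27.7, 9.8], -59.5, 77.6, np.int32(605), [32, 22, 24]), ([457.9, 81.1], [12.9, 2.8], 89.0, 90.2, np.int32(164), [32, 37, 44]), ([483.6, 14.8], [18.9, 4.7], -56.0, 82.0, np.int32(259), [27, 25, 26])]
plate [([480.7, 12.9], [104.8, 49.0], -89.4, 41.6, np.int32(7426), [114, 23, 27])]
plane slopes x,y [ 0.0796 -0.0471] h mm 41.5
white [460.6  59.1  40.5] [9, 5, 32]
```

While pressed, the plate slope reverses (−0.070/+0.047 to +0.080/−0.047), so black really rocks. Lifting slowly to see which way it rests.

carry_out(
  rows=[
    [0,0,-0.01,0,0],
    [0,0,0,0,0],
    [0,0,0.02,0,0],
    [0,0,0.02,0,0],
    [0,0,0.02,0,0],
    [0,0,0.02,0,0],
    [0,0,0.05,0,0],
    [0,0,0,0,0],
  ],
)

```text
t: 38.03
eef_pos: [0.4691, 0.0542, 0.0638]
eef_rot: [0.013, 1.0, 0.0, 0.0]
wrist_force: [0.2, -0.6, 0.4]
finger_gap: -0.0002
```

```bash
python3 - <<'E'
from h import *
st();panel('w16.png')
E
```

```text
t38.0 tcp [469.1  54.2  63.8] jaw 88.5 F [ 0.2 -0.6  0.4] gap -0.2 q [ 0.46  0.58 -0.88  2.13  0.67  0.74  0.69]
rib [([465.4, 52.0], [23.6, 22.6], -36.8, 82.2, np.int32(1582), [61, 58, 59]), ([471.8, 11.1], [16.3, 3.1], -86.6, 74.0, np.int32(436), [32, 19, 20]), ([492.9, 8.8], [16.7, 5.3], -53.7, 82.5, np.int32(236), [23, 21, 23])]
plate [([486.1, 12.2], [104.6, 55.8], 89.8, 42.9, np.int32(6464), [113, 21, 26])]
plane slopes x,y [-0.0604  0.0462] h mm 42.9
```

Black springs back when released, so it rocks. Now pressing its yellow corner.

carry_out(
  rows=[
    [0,0,0.3,0,0],
    [0,0,0.15,0,0],
    [0.17,-0.28,0,0,0],
    [0.17,-0.28,0,0,0],
    [0.15,-0.28,0,0,0],
    [0,0,-0.3,0,0],
    [0,0,-0.2,0,0],
    [0,0,0,0,0],
  ],
)

```text
t: 38.75
eef_pos: [0.5153, -0.031, 0.0548]
eef_rot: [0.014, 1.0, 0.0, -0.003]
wrist_force: [-1.6, -0.0, -0.2]
finger_gap: 0.0001
```

carry_out(
  rows=[
    [0,0,-0.03,0,0],
    [0,0,0,0,0],
    [0,0,-0.02,0,0],
    [0,0,0,0,0],
    [0,0,0,0,0],
  ],
)

```text
t: 39.17
eef_pos: [0.5183, -0.0297, 0.0539]
eef_rot: [0.013, 1.0, -0.0, 0.001]
wrist_force: [-0.0, -0.8, 0.8]
finger_gap: -0.0004
```

carry_out(
  rows=[
    [0,0,-0.02,0,0],
    [0,0,-0.01,0,0],
    [0,0,0,0,0],
    [0,0,0,0,0],
  ],
)

```text
t: 39.5
eef_pos: [0.5187, -0.0298, 0.0516]
eef_rot: [0.013, 1.0, -0.0, 0.001]
wrist_force: [-2.8, -0.4, 12.9]
finger_gap: 0.0
```

carry_out(
  rows=[
    [0,0,0.2,0,0],
    [0,0,0.4,0,0.3],
    [-0.12,0.2,0.35,0,0.6],
    [-0.11,0.21,0.3,0,0.6],
    [0,0,0,0,0.6],
    [0,0,0,0,0.6],
  ],
)

```text
t: 40.0
eef_pos: [0.4957, 0.012, 0.1767]
eef_rot: [0.012, 1.0, -0.001, 0.002]
wrist_force: [-0.7, -0.3, -0.2]
finger_gap: 0.0514
```

```bash
python3 - <<'E'
from h import *
st();panel('w17.png');t=snap('top')
print('top',*rects(t,.04,.065,(.3,.75,-.5,.4),20),sep='\n')
E
```

```text
t40.0 tcp [495.7  12.  176.7] jaw 88.6 F [-0.7 -0.3 -0.2] gap 51.4 q [ 0.68  0.44 -1.02  1.99  0.47  0.95  0.97]
rib [([496.4, 10.0], [51.1, 15.6], -1.2, 82.1, np.int32(1179), [37, 24, 27])]
plate [([494.1, 12.0], [104.0, 70.3], 88.9, 42.7, np.int32(5669), [120, 30, 35])]
plane slopes x,y [-0.07    0.0461] h mm 42.4
white [468.4  55.   48. ] [15, 15, 168]
white [472.4  -9.5  43.2] [4, 17, 49]
white [521.1 -32.   41.1] [10, 10, 80]
yellow [517.5 -28.   39.6] [11, 10, 45]
top
([732.5, 127.4], [56.2, 21.4], -76.1, 52.1, np.int32(62), [62, 63, 59])
([697.0, 12.7], [118.6, 26.3], -89.7, 53.7, np.int32(446), [109, 115, 114])
([599.5, -185.6], [50.5, 16.6], 1.2, 53.5, np.int32(131), [28, 48, 85])
([481.8, 19.9], [84.9, 50.0], 86.7, 42.8, np.int32(382), [48, 17, 17])
```

carry_out(
  rows=[
    [0,0,-0.3,0,0.6],
    [0,0,-0.35,0,0.6],
    [0,0,-0.3,0,0.6],
    [0,0,-0.15,0,0.6],
    [0,0,0,0,0.6],
    [0,0,0,0,0.6],
    [0,0,0,0,0],
    [0,0,0,0,0],
  ],
)

```text
t: 40.77
eef_pos: [0.4958, 0.0109, 0.0657]
eef_rot: [0.013, 1.0, 0.0, 0.001]
wrist_force: [-0.6, -0.0, 0.0]
finger_gap: 0.028
```

carry_out(
  rows=[
    [0,0,0,0,0],
    [0,0,0,0,0],
    [0,0,0,0,0],
    [0,0,0,0,0],
    [0,0,0,0,0],
    [0,0,0,0,0],
  ],
)

```text
t: 41.27
eef_pos: [0.4957, 0.0106, 0.0663]
eef_rot: [0.013, 1.0, -0.001, 0.001]
wrist_force: [-3.2, -2.0, 8.6]
finger_gap: 0.0158
```

carry_out(
  rows=[
    [0,0,0.2,0,0],
    [0,0,0.4,0,0],
    [0,-0.33,0.25,0.009,0],
    [-0.12,-0.34,0,0.009,0],
    [-0.15,-0.34,0,0,0],
    [-0.15,-0.34,0,0,0],
    [-0.15,-0.34,0,0,0],
    [-0.15,-0.34,0,0,0],
  ],
)

```text
t: 41.93
eef_pos: [0.4218, -0.1938, 0.1504]
eef_rot: [-0.015, 1.0, -0.001, 0.0]
wrist_force: [1.1, 0.3, -3.1]
finger_gap: 0.0156
```

carry_out(
  rows=[
    [0,0,0,0,0],
    [0,0,0,0,0],
    [0,0,0,0,0],
  ],
)

```text
t: 42.18
eef_pos: [0.423, -0.1919, 0.1502]
eef_rot: [-0.015, 1.0, -0.0, 0.0]
wrist_force: [-0.6, 0.4, -2.3]
finger_gap: 0.0151
```

```bash
python3 - <<'E'
from h import *
st()
t=snap('top');print('top',*rects(t,.075,.2,(.3,.7,-.5,-.1),20),*rects(t,.045,.075,(.3,.7,-.5,-.1),20),sep='\n')
d=snap('wrist')
print(*rects(d,.045,.2,(.3,.75,-.5,-.1),300),sep='\n')
H,S,V=cv2.split(cv2.cvtColor(d['img'],cv2.COLOR_RGB2HSV))
print(*rects(d,-.01,.02,(.3,.75,-.5,-.1),300,((H<6)|(H>174))&(S>150)),sep='\n')
E
```

```text
t42.2 tcp [ 423.  -191.9  150.2] jaw -88.3 F [-0.6  0.4 -2.3] gap 15.1 q [ 1.14  0.43 -1.02  2.08  0.48  0.88  1.44]
top
([420.2, -193.0], [103.9, 70.2], -88.3, 125.6, np.int32(625), [43, 13, 14])
([599.3, -186.0], [51.7, 16.3], -0.3, 52.9, np.int32(128), [30, 50, 89])
([502.9, -193.4], [48.8, 16.7], -0.1, 54.0, np.int32(133), [33, 57, 44])
([419.6, -191.4], [104.4, 66.0], -88.2, 150.9, np.int32(26886), [68, 33, 35])
([393.8, -194.0], [128.4, 36.0], -88.1, 4.8, np.int32(4964), [162, 41, 43])
([571.8, -186.6], [52.6, 21.9], -83.4, 17.7, np.int32(532), [125, 17, 20])
```

carry_out(
  rows=[
    [0.01,0,-0.3,0,0],
    [0,0,-0.35,0,0],
    [0,0,-0.25,0,0],
    [0,0,-0.15,0,0],
    [0,0,-0.03,0,0],
    [0,0,0,0,0],
    [0,0,0,0,0],
  ],
)

```text
t: 42.87
eef_pos: [0.4249, -0.1905, 0.0422]
eef_rot: [-0.017, 1.0, 0.0, 0.0]
wrist_force: [-0.2, -1.3, -2.1]
finger_gap: 0.0154
```

carry_out(
  rows=[
    [0,0,-0.01,0,0],
    [0,0,0,0,0],
    [0,0,0,0,0],
  ],
)

```text
t: 43.12
eef_pos: [0.4248, -0.1917, 0.0414]
eef_rot: [-0.016, 1.0, -0.0, 0.001]
wrist_force: [0.5, 1.5, -0.1]
finger_gap: 0.0157
```

carry_out(
  rows=[
    [0,0,-0.01,0,0],
    [0,0,0,0,0],
    [0,0,0,0,0.6],
    [0,0,0,0,0.6],
    [0,0,0,0,0.6],
    [0,0,0.1,0,0.6],
    [0,0,0.35,0,0.6],
    [0,0,0.4,0,0.6],
  ],
)

```text
t: 43.78
eef_pos: [0.4222, -0.1912, 0.1247]
eef_rot: [-0.016, 1.0, 0.002, -0.002]
wrist_force: [1.1, -1.2, 0.5]
finger_gap: 0.0512
```

carry_out(
  rows=[
    [0.2,0.15,0.4,-0.037,0.6],
    [0.2,0.15,0.15,-0.037,0.6],
    [0.2,0.15,0,-0.037,0.8],
    [0.2,0.15,0,-0.037,1],
    [0.2,0.15,0,-0.037,1],
    [0.2,0.15,0,-0.037,1],
    [0.2,0.15,0,-0.037,1],
    [0.2,0.15,0,-0.037,1],
  ],
)

```text
t: 44.45
eef_pos: [0.5823, -0.0729, 0.1758]
eef_rot: [0.437, 0.899, 0.0, -0.0]
wrist_force: [-0.2, -1.5, -0.6]
finger_gap: 0.0852
```

carry_out(
  rows=[
    [0.2,0.15,0,-0.037,1],
    [0.2,0.15,0,-0.037,1],
    [0.2,0.15,0,-0.037,1],
    [0.2,0.15,0,-0.037,1],
    [0.2,0.15,0,-0.037,1],
    [0.13,0.11,0,-0.026,1],
    [0,0,0,0,1],
    [0,0,0,0,1],
  ],
)

```text
t: 45.12
eef_pos: [0.6945, 0.0135, 0.1755]
eef_rot: [0.703, 0.711, 0.0, -0.0]
wrist_force: [0.1, -0.3, -0.4]
finger_gap: 0.0851
```

```bash
python3 - <<'E'
from h import *
st();d=snap('wrist','w18.png');print(*rects(d,.04,.075,(.62,.78,-.09,.1),200),sep='\n')
t=snap('top','top2.png');print('top',*rects(t,.04,.08,(.3,.7,-.5,.1),20),*rects(t,.008,.03,(.3,.7,-.246,-.14),200),sep='\n')
c=cv2.resize(t['img'][150:310,240:480],None,fx=3.3,fy=3.3,interpolation=cv2.INTER_CUBIC);cv2.imwrite('pics/c2.png',np.clip(c[:,:,::-1]*1.4,0,255).astype(np.uint8))
E
```

```text
t45.1 tcp [694.5  13.5 175.5] jaw 0.7 F [ 0.1 -0.3 -0.4] gap 85.1 q [ 0.27  0.64 -0.57  1.53  0.37  1.08 -0.38]
([698.8, 15.8], [118.7, 23.9], -89.8, 56.5, np.int32(3410), [135, 140, 139])
top
([691.9, -34.8], [21.9, 15.4], 87.3, 53.7, np.int32(55), [115, 119, 118])
([691.8, 41.1], [61.3, 15.7], 89.5, 53.9, np.int32(159), [63, 66, 66])
([502.8, -193.1], [49.5, 17.0], 1.2, 53.1, np.int32(148), [41, 71, 54])
([424.6, -195.1], [49.8, 17.7], 2.7, 53.2, np.int32(157), [17, 17, 18])
([598.7, -167.7], [74.1, 55.9], 0.9, 15.6, np.int32(353), [96, 31, 31])
([501.1, -186.0], [91.6, 70.6], -87.8, 15.4, np.int32(632), [97, 33, 34])
([422.5, -194.0], [104.4, 70.1], -88.2, 14.4, np.int32(853), [105, 34, 35])
```

View pics/c2.png

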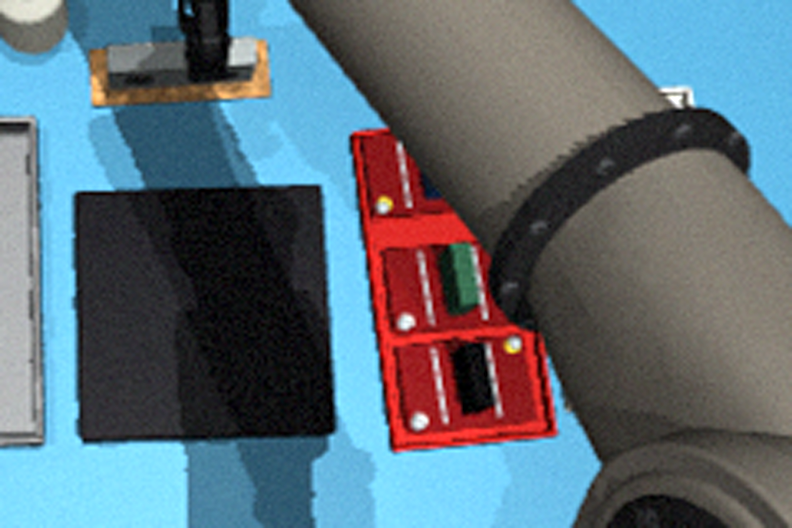

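The crop shows all three panels lying separately in the red tray (blue (400,175), green (460,285), black (475,380)) and the granite bare. Now fetching the straightedge.

carry_out(
  rows=[
    [0.04,0.01,-0.3,0,1],
    [0,0,-0.35,0,1],
    [0,0,-0.35,0,1],
    [0,0,-0.25,0,1],
    [0,0,-0.14,0,1],
    [0,0,0,0,1],
    [0,0,0,0,0],
    [0,0,0,0,0],
  ],
  squeeze=60,
)

```text
t: 45.88
eef_pos: [0.6999, 0.0131, 0.0384]
eef_rot: [0.704, 0.71, 0.001, 0.001]
wrist_force: [0.8, -0.4, 0.5]
finger_gap: 0.0639
```

carry_out(
  rows=[
    [0,0,0,0,0],
    [0,0,0,0,0],
    [0,0,0,0,0],
    [0,0,0,0,0],
    [0,0,0,0,0],
    [0,0,0,0,0],
    [0,0,0,0,0],
    [0,0,0,0,0],
  ],
)

```text
t: 46.55
eef_pos: [0.6994, 0.0133, 0.0376]
eef_rot: [0.704, 0.71, 0.001, 0.001]
wrist_force: [-0.9, 0.2, 5.8]
finger_gap: 0.023
```

carry_out(
  rows=[
    [0,0,0.3,0,0],
    [0,0,0.35,0,0],
    [-0.2,0,0.3,0,0],
    [-0.35,0,0,0,0],
    [-0.35,0,0,0,0],
    [-0.35,0,0,0,0],
    [-0.35,0,0,0,0],
    [-0.35,-0.02,0,0,0],
  ],
)

```text
t: 47.22
eef_pos: [0.5013, 0.0114, 0.1309]
eef_rot: [0.704, 0.71, -0.0, -0.0]
wrist_force: [0.1, 0.6, -2.7]
finger_gap: 0.0231
```

carry_out(
  rows=[
    [-0.1,-0.02,0,0,0],
    [0,0,-0.3,0,0],
    [0,0,-0.2,0,0],
    [0,0,-0.15,0,0],
    [0,0,0,0,0],
    [0,0,0,0,0],
    [0,0,0,0,0],
  ],
)

```text
t: 47.8
eef_pos: [0.4942, 0.0094, 0.0669]
eef_rot: [0.704, 0.71, 0.0, 0.0]
wrist_force: [-0.1, 1.0, -3.2]
finger_gap: 0.0232
```

carry_out(
  rows=[
    [0,0,-0.03,0,0],
    [0,0,-0.02,0,0],
    [0,0,-0.01,0,0],
    [0,0,0,0,0],
    [0,0,0,0,0],
  ],
)

```text
t: 48.22
eef_pos: [0.4944, 0.0092, 0.0616]
eef_rot: [0.704, 0.71, 0.0, 0.001]
wrist_force: [-2.0, -1.0, 8.8]
finger_gap: 0.0229
```

carry_out(
  rows=[
    [0,0,0,0,0.8],
    [0,0,0,0,0.8],
    [0,0,0,0,0.8],
    [0,0,0,0,0.8],
    [0,0,0,0,0.8],
    [0,0,0.15,0,0.8],
    [0,0,0.35,0,0.8],
    [0,0,0.4,0,0.8],
  ],
)

```text
t: 48.88
eef_pos: [0.4918, 0.0092, 0.1495]
eef_rot: [0.704, 0.71, -0.002, -0.002]
wrist_force: [0.5, 0.4, 1.2]
finger_gap: 0.0685
```

carry_out(
  rows=[
    [0,0.2,0.4,0,0.8],
    [0,0.38,0,0,0.8],
    [0,0.38,0,0,0.8],
    [0,0.38,0,0,0.8],
    [0,0.38,0,0,0.8],
    [0,0.38,0,0,0.8],
    [0,0,0,0,0.8],
    [0,0,0,0,0.8],
  ],
)

```text
t: 49.55
eef_pos: [0.4928, 0.2208, 0.1875]
eef_rot: [0.702, 0.712, 0.0, -0.001]
wrist_force: [0.3, -0.8, -0.3]
finger_gap: 0.0683
```

```bash
python3 - <<'E'
from h import *
st()
t=snap('top','top3.png');print('top',*rects(t,.04,.1,(.3,.76,-.5,.16),20),*rects(t,.008,.03,(.3,.7,-.246,-.14),200),sep='\n')
b=snap('scene','scene3.png')
E
```

```text
t49.5 tcp [492.8 220.8 187.5] jaw 0.8 F [ 0.3 -0.8 -0.3] gap 68.3 q [ 0.05  0.41 -0.72  1.9   0.33  0.96 -0.82]
top
([740.0, 131.1], [57.4, 39.2], 89.2, 84.0, np.int32(316), [104, 104, 98])
([599.3, -186.1], [51.4, 17.1], 1.4, 52.8, np.int32(147), [27, 45, 81])
([503.0, -193.0], [49.3, 17.0], 1.5, 53.3, np.int32(149), [36, 64, 48])
([492.8, 0.2], [102.6, 25.3], -89.9, 77.8, np.int32(392), [118, 124, 124])
([424.4, -195.0], [49.9, 16.8], 1.5, 53.0, np.int32(153), [15, 15, 16])
([599.7, -192.1], [104.2, 76.6], 90.0, 14.4, np.int32(755), [89, 27, 28])
([501.3, -192.5], [104.1, 70.6], -88.5, 14.7, np.int32(811), [89, 28, 29])
([422.5, -193.4], [104.1, 70.0], -88.2, 14.5, np.int32(835), [91, 28, 29])
```

View pics/scene3.png

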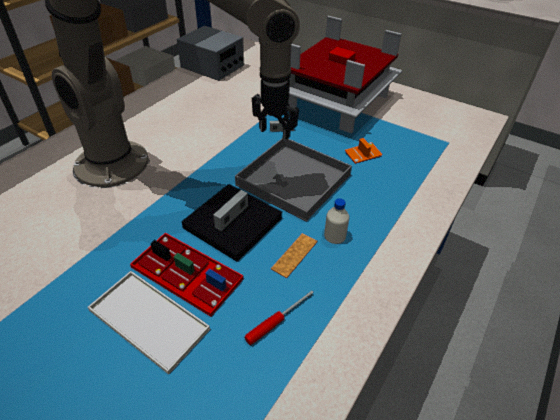

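The scene view shows blue, green and black separate in the red tray at (187,262), the bar standing on the granite at (232,210), and the pad, white tray and tote empty. The bystanders are undisturbed. One last check that blue is resting on the floor, then hand in.

```bash
python3 - <<'E'
from h import *
t=load('top3.png');W=world(t);H,S,V=cv2.split(cv2.cvtColor(t['img'],cv2.COLOR_RGB2HSV));z=W[...,2]
for n,x0 in(('blue',.597),('green',.5015),('black',.4225)):
    m=(t['z_map']>0)&(abs(W[...,0]-x0)<.03)&(abs(W[...,1]+.19)<.05)&(z>.006)&(z<.026);P=W[m];c=P[:,:2].mean(0)
    print(n,np.round(np.linalg.lstsq(np.c_[P[:,:2]-c,np.ones(len(P))],P[:,2],rcond=None)[0],4))
E
```

```text
blue [-0.0645  0.048   0.0142]
green [-0.0773  0.0405  0.0146]
black [-0.0744  0.0395  0.0148]
```

```bash
python3 -c "
from cell import robot
print(robot.hand_in())"
```

```text
the job is handed in; nothing more can be done
None
```

The job is handed in at about 50 s on the robot clock. All three panels rocked, so blue, green and black lie side by side on the red tray floor and the white tray is empty.

**What I did:** I stood the larger straightedge on the cork pad. Then I took blue, green and black in that order. Each was laid on the granite, released, and pressed on its white and then its yellow corner. At the end I stood the straightedge back on the bare granite. The screwdriver and bottle were not touched, and I saw no red cap in any picture.

**Why they rock:** Each panel rested about 0.08 rad tilted on granite that read level to 0.001. The raised corner went down about 6–7 mm with almost no force before meeting the plate. For black I photographed this while pressing, and the tilt reversed.

**Final checks:** The bar stands on the granite. The three ribs are at matching heights and the panels are clear of each other.

**What disagreed:**
- After each press of the raised corner, the panel tipped back to its first side instead of staying over. I did not find out why.
- Blue ended about 12 mm from where I released it, against the red tray's far wall. Its height and tilt match the other two, so I took it to be on the floor.

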